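# Stack the U-brackets interlocked and lock them with the keeper rod

## Task

Put away the spare U-brackets: stack all of them, however many there are, in one pile on the aluminium cradle between its two posts, alternately open side up and open side down, an open-up one at the bottom, their length square across the line between the posts; each open-down bracket is set sideways by about a quarter of its width so that one of its flanges hangs inside the bracket below and the two hook together, and everything lies flat. Then lock the pile by sliding the keeper rod over it through the eyes of both posts until its tip stands out at least a centimetre beyond the far post. Leave the other things on the bench where they are.

Things in the scene. Friction and masses are not known exactly. Their poses are not given: they have to be found in the camera images.
- U1_mid (a point): galvanised steel U-bracket, 60 mm long (its x), 56 mm wide over the flanges (its y), 26 mm high, web and flanges 5 mm thick, 0.18 kg. Lies OPEN SIDE UP: web below, flanges standing, z up. The point is its middle, 13 mm above its underside. Grip it across its 56 mm width.
- U2_mid (a point): galvanised steel U-bracket, 60 mm long (its x), 56 mm wide over the flanges (its y), 26 mm high, web and flanges 5 mm thick, 0.18 kg. Lies OPEN SIDE UP: web below, flanges standing, z up. The point is its middle, 13 mm above its underside. Grip it across its 56 mm width.
- U3_mid (a point): galvanised steel U-bracket, 60 mm long (its x), 56 mm wide over the flanges (its y), 26 mm high, web and flanges 5 mm thick, 0.18 kg. Lies OPEN SIDE UP: web below, flanges standing, z up. The point is its middle, 13 mm above its underside. Grip it across its 56 mm width.
- D1_mid (a point): galvanised steel U-bracket, 60 mm long (its x), 56 mm wide over the flanges (its y), 26 mm high, web and flanges 5 mm thick, 0.18 kg. Lies OPEN SIDE DOWN: web on top, z up. The point is its middle, 13 mm above its lower edges; stacked, these rest on the web of the bracket below. Grip it over its 60 mm length, by the ends of the web, as its sides get hidden in the stack. May be absent (None).
- D2_mid (a point): galvanised steel U-bracket, 60 mm long (its x), 56 mm wide over the flanges (its y), 26 mm high, web and flanges 5 mm thick, 0.18 kg. Lies OPEN SIDE DOWN: web on top, z up. The point is its middle, 13 mm above its lower edges; stacked, these rest on the web of the bracket below. Grip it over its 60 mm length, by the ends of the web, as its sides get hidden in the stack. May be absent (None).
- D3_mid (a point): galvanised steel U-bracket, 60 mm long (its x), 56 mm wide over the flanges (its y), 26 mm high, web and flanges 5 mm thick, 0.18 kg. Lies OPEN SIDE DOWN: web on top, z up. The point is its middle, 13 mm above its lower edges; stacked, these rest on the web of the bracket below. Grip it over its 60 mm length, by the ends of the web, as its sides get hidden in the stack. May be absent (None).
- cradle: Fixed aluminium cradle: base plate 110 mm (its x) by 230 mm (its y), 8 mm thick; origin under its centre on the bench, z up. Posts 36 mm wide stand at +y and -y: inner faces 92 mm, outer faces 98 mm from the middle, tops 130 mm above the bench. Brackets lie on the plate midway between them, lengthwise along x; each interlocked pair adds 31 mm of height.
- eye_left (a point): centre of the square eye, 18 x 18 mm clear, through the 6 mm thick post at +y of the cradle, 114 mm above the bench; the rod passes along the cradle's y
- eye_right (a point): centre of the like eye in the post at -y of the cradle, 190 mm from the other
- rod_grip (a point): Keeper rod: grey block grip 50 mm long (its x), 18 mm wide, 30 mm high, with a round-ended steel rod of 10 mm diameter reaching from its end along +x. The point is the grip's centre, on the rod's axis, 15 mm above its underside. 0.22 kg, balanced about 15 mm ahead of this point.
- rod_tip (a point): tip of the keeper rod, 247 mm along +x from the grip's centre
- reagent: brown reagent bottle with white cap, 60 mm across, 130 mm tall; not part of the job
- beaker: white beaker, 64 mm across, 80 mm tall; not part of the job
- pen: grey pen case 130 mm long, 17 mm wide, 14 mm high, lying among the brackets; origin at the centre of its underside, long along its y; not part of the job
- driver: screwdriver lying on the bench, 170 mm long; not part of the job
- tipbox: grey pipette-tip box 80 x 110 x 45 mm; not part of the job
- jar: small white jar, 50 mm across, 60 mm tall; not part of the job
Mind the look-alikes: they are no part of the job. Leave any yellow look-alike of the part that bears D1_mid alone.

How it is judged (in metres and radians):
On the way, in this order (a step that is already met when the one before it is completed fails the run):
1. all brackets present are stacked on the cradle, alternately open up and open down, hooked together (x of U1_mid in the frame of cradle between -0.025 and 0.025 m and y of U1_mid in the frame of cradle between -0.03 and 0.03 m and angle between each of U1_mid, U2_mid, U3_mid, D1_mid, D2_mid, D3_mid's own z axis and vertical below 0.09 rad and angle between the x axis of each of U1_mid, U2_mid, U3_mid, D1_mid, D2_mid, D3_mid and the x axis of cradle, either way round below 0.26 rad and (z of U1_mid in the frame of cradle between 0.018 and 0.024 m or z of U1_mid in the frame of cradle between 0.049 and 0.055 m or z of U1_mid in the frame of cradle between 0.08 and 0.086 m) and x of U2_mid in the frame of cradle between -0.025 and 0.025 m and y of U2_mid in the frame of cradle between -0.03 and 0.03 m and (z of U2_mid in the frame of cradle between 0.018 and 0.024 m or z of U2_mid in the frame of cradle between 0.049 and 0.055 m or z of U2_mid in the frame of cradle between 0.08 and 0.086 m) and x of U3_mid in the frame of cradle between -0.025 and 0.025 m and y of U3_mid in the frame of cradle between -0.03 and 0.03 m and (z of U3_mid in the frame of cradle between 0.018 and 0.024 m or z of U3_mid in the frame of cradle between 0.049 and 0.055 m or z of U3_mid in the frame of cradle between 0.08 and 0.086 m) and ((x of D1_mid in the frame of U1_mid between -0.02 and 0.02 m and y of D1_mid in the frame of U1_mid between 0.005 and 0.024 m and z of D1_mid in the frame of U1_mid between 0.002 and 0.008 m) or (x of D1_mid in the frame of U1_mid between -0.02 and 0.02 m and y of D1_mid in the frame of U1_mid between -0.024 and -0.005 m and z of D1_mid in the frame of U1_mid between 0.002 and 0.008 m) or (x of D1_mid in the frame of U2_mid between -0.02 and 0.02 m and y of D1_mid in the frame of U2_mid between 0.005 and 0.024 m and z of D1_mid in the frame of U2_mid between 0.002 and 0.008 m) or (x of D1_mid in the frame of U2_mid between -0.02 and 0.02 m and y of D1_mid in the frame of U2_mid between -0.024 and -0.005 m and z of D1_mid in the frame of U2_mid between 0.002 and 0.008 m) or (x of D1_mid in the frame of U3_mid between -0.02 and 0.02 m and y of D1_mid in the frame of U3_mid between 0.005 and 0.024 m and z of D1_mid in the frame of U3_mid between 0.002 and 0.008 m) or (x of D1_mid in the frame of U3_mid between -0.02 and 0.02 m and y of D1_mid in the frame of U3_mid between -0.024 and -0.005 m and z of D1_mid in the frame of U3_mid between 0.002 and 0.008 m)) and x of D1_mid in the frame of cradle between -0.035 and 0.035 m and y of D1_mid in the frame of cradle between -0.045 and 0.045 m and ((x of D2_mid in the frame of U1_mid between -0.02 and 0.02 m and y of D2_mid in the frame of U1_mid between 0.005 and 0.024 m and z of D2_mid in the frame of U1_mid between 0.002 and 0.008 m) or (x of D2_mid in the frame of U1_mid between -0.02 and 0.02 m and y of D2_mid in the frame of U1_mid between -0.024 and -0.005 m and z of D2_mid in the frame of U1_mid between 0.002 and 0.008 m) or (x of D2_mid in the frame of U2_mid between -0.02 and 0.02 m and y of D2_mid in the frame of U2_mid between 0.005 and 0.024 m and z of D2_mid in the frame of U2_mid between 0.002 and 0.008 m) or (x of D2_mid in the frame of U2_mid between -0.02 and 0.02 m and y of D2_mid in the frame of U2_mid between -0.024 and -0.005 m and z of D2_mid in the frame of U2_mid between 0.002 and 0.008 m) or (x of D2_mid in the frame of U3_mid between -0.02 and 0.02 m and y of D2_mid in the frame of U3_mid between 0.005 and 0.024 m and z of D2_mid in the frame of U3_mid between 0.002 and 0.008 m) or (x of D2_mid in the frame of U3_mid between -0.02 and 0.02 m and y of D2_mid in the frame of U3_mid between -0.024 and -0.005 m and z of D2_mid in the frame of U3_mid between 0.002 and 0.008 m)) and x of D2_mid in the frame of cradle between -0.035 and 0.035 m and y of D2_mid in the frame of cradle between -0.045 and 0.045 m and ((x of D3_mid in the frame of U1_mid between -0.02 and 0.02 m and y of D3_mid in the frame of U1_mid between 0.005 and 0.024 m and z of D3_mid in the frame of U1_mid between 0.002 and 0.008 m) or (x of D3_mid in the frame of U1_mid between -0.02 and 0.02 m and y of D3_mid in the frame of U1_mid between -0.024 and -0.005 m and z of D3_mid in the frame of U1_mid between 0.002 and 0.008 m) or (x of D3_mid in the frame of U2_mid between -0.02 and 0.02 m and y of D3_mid in the frame of U2_mid between 0.005 and 0.024 m and z of D3_mid in the frame of U2_mid between 0.002 and 0.008 m) or (x of D3_mid in the frame of U2_mid between -0.02 and 0.02 m and y of D3_mid in the frame of U2_mid between -0.024 and -0.005 m and z of D3_mid in the frame of U2_mid between 0.002 and 0.008 m) or (x of D3_mid in the frame of U3_mid between -0.02 and 0.02 m and y of D3_mid in the frame of U3_mid between 0.005 and 0.024 m and z of D3_mid in the frame of U3_mid between 0.002 and 0.008 m) or (x of D3_mid in the frame of U3_mid between -0.02 and 0.02 m and y of D3_mid in the frame of U3_mid between -0.024 and -0.005 m and z of D3_mid in the frame of U3_mid between 0.002 and 0.008 m)) and x of D3_mid in the frame of cradle between -0.035 and 0.035 m and y of D3_mid in the frame of cradle between -0.045 and 0.045 m), for 0.3 s.
2. the keeper rod is through both eyes (((y of rod_tip in the frame of cradle below -0.106 m and y of rod_grip in the frame of cradle above 0.1 m) or (y of rod_tip in the frame of cradle above 0.106 m and y of rod_grip in the frame of cradle below -0.1 m)) and x of rod_tip in the frame of cradle between -0.02 and 0.02 m and z of rod_tip in the frame of cradle between 0.09 and 0.13 m and x of rod_grip in the frame of cradle between -0.025 and 0.025 m and z of rod_grip in the frame of cradle between 0.085 and 0.13 m), for 0.2 s.
At the end, for the whole second after the job is handed in: All brackets level (5 deg), square (15 deg) and within 25 to 30 mm of the cradle's middle; open-up ones at layer heights, open-down ones hooked on them, 5 to 24 mm sideways, fully down (heights within 3 mm); rod through both eyes, tip 8 mm past the far post (all of step 1 and all of step 2); the robot touches nothing.
It fails at once if one of the other things on the bench is moved more than 30 mm (distance of any of reagent, beaker, pen, driver, tipbox, jar from where it was at the start of the episode above 0.03 m).
Of D1, D2, D3 only 2 to 3 are there at a start; the rules pass over those that are not, and their reading is None.
At some moment in a run one of rod may be knocked a few centimetres aside while the robot is not near it.
Once in a run the grip may slacken for a moment while it holds something.
It also fails if it takes over 208 s, if anything falls off the work surface, if the arm or the gripper's body presses on something with over 40 N, if the wrist force passes 120 N, or if a joint passes its speed limit or range.

## Robot

A 7-joint arm with a two-finger parallel gripper is mounted at the origin on the work surface. World frame = base frame: x ahead of the robot, y to its left, z up, the work surface at z = 0. Lengths are in m, angles in degrees, forces in N, time in s.
With the tool pointing down it reaches from about 0.425 to 0.825 m from the base axis. Payload 3.6 kg.
Tool frame: the origin (TCP) lies between the finger pads; the fingertips stand 11 mm ahead of it and the grasp point (between the pads) lies 8 mm behind it; z points along the fingers, y is the direction in which the jaws open and shut (so a half turn about z gives the same grasp; the last joint's range is limited). The gripper opens to 93 mm and grips with 3 to 60 N. Pads are 15 mm wide; open, the fingers measure 128 mm over their backs; the gripper's body (75 mm by 188 mm) begins 65 mm behind the grasp point.
Start: joints at [72.909, 35.231, -0.722, 81.555, 0.464, 63.22, -2.315], TCP at [0.175, -0.626, 0.23] pointing down, gripper open.
Joint ranges: [-178.69, 178.69], [-17.37, 117.87], [-77.05, 75.6], [15.02, 138.74], [-78.02, 258.01], [0.78, 113.62], [-162.83, 162.83]. Speed limits (degrees/s): [159.86, 159.86, 180, 180, 180, 180, 180].

## Interface

Orientations are given as [roll, pitch, yaw] about the fixed x, y, z axes, in that order (R = Rz(yaw) Ry(pitch) Rx(roll)).
In Python, from station import ctrl gives the robot as it stands. The module is installed in compiled form; this text tells all that it offers.
- The arm moves only by the tool servo_tool, never from a script. Its argument "increments" is a list of rows, each an object of numbers: "claw": the opening, from 0 (shut) to 1 (fully open); "x", "y", "z": the shift along the world's x, y, z in m; "rx", "ry", "rz": the turn, a rotation vector about the world's x, y, z in degrees. In form: [{"claw": .., "x": .., "y": .., "z": .., "rx": .., "ry": .., "rz": ..}, ...]. A call has 1 to 12 rows; each row is the pose to reach, as a shift and turn from the pose commanded when the call began; what a row does not reach only later rows make up. A row lasts 1/8 s, in which the tool goes at most 62.5 mm and 10.7 degrees, less where a joint would pass 70% of its speed; a pose out of reach is approached as far as the arm can. A call with a gripper value outside its range is refused whole. The fingers move at their own pace and stop on an object; the grip force is fixed at half the most. Time passes only in rows, so rows that repeat a pose let the fingers close. It gives the time, the measured TCP pose, the force and the opening at its end, in the units of the state.
- ctrl.get_state(): the state, without advancing time (a new reading comes with each control period).
- ctrl.grab_frame(name): name is "scene" or "top"; returns a dict with "frame" (384x512x3 uint8, red, green, blue), "z_map" (384x512 float32, m along the optical axis (not along the pixel's ray), 0 where there is no reading), "mtx" (3x3 intrinsics, pixels), "pose" (4x4, takes a point from camera to world coordinates). Camera axes: x right, y up, looking along -z (the intrinsics and any distortion apply to the point x, -y, -z); pixel columns grow to the right and rows downward; lengths in m; the calibration is good to about 2 mm. A picture is of the moment at which its call begins.
- ctrl.job_done(): hands the job in, once; it reports no verdict.
Trained networks look in a picture, given as the dict that the camera call returned (one of the last four; its "shot" number tells which), for a name from the list of things; names that differ only in an ending like _2 or _b are one class to them, and where a whole thing is asked for, a point or a joint stands for the part that bears it (a point fixed in the world has none). Each returns a list of dicts, best first, with "conf" (0 to 1); they miss things now and then, are a little off and sometimes report something else, mostly with a low value. They report only what shows in the picture. A call takes as long as a camera call. They do not tell look-alikes from the thing itself.
- ctrl.look_for(query, picture): "point" ([x, y, z] in m, in world coordinates, good to about 4 mm: the middle of the surface that is visible of it).
- ctrl.tip_of(query, picture): "point" ([x, y, z] in m, in world coordinates, good to about 4 mm: a listed point, or the origin of a listed thing).
The state is a dict: "t": time; "q": joint angles; "joint_velocities": joint speeds; "joint_efforts": joint torques, N m; "tool_pos": TCP position; "eef_rot": TCP orientation; "force": force on the tool from outside, world axes, zero at the start; "wrist_torque": the same for the moment, N m; "gripper_width": finger opening in m.
Only numpy, scipy, OpenCV 4.12 (cv2) and the standard library are available. Lean on these libraries where they do the work, as an engineer would, in place of code of your own. Each camera call takes 0.05 s, during which the arm holds its last target.

## Working session

There is one attempt and no reset: what is moved stays moved. The work goes in short steps, Python scripts to look and compute and a tool call to move; the robot and the scene stay as the last step left them, time stands still between calls to the robot, and variables do not carry over. Pictures are saved under pics/ and viewed, and the job is handed in when it is done.

Besides the shell and the picture viewer there is one more tool, called as name(argument=value, ...) on one line, values as JSON. servo_tool: Moves the arm, as the interface text tells. Its arguments: {"type":"object","properties":{"increments":{"type":"array"}},"required":["increments"]}

```bash
mkdir -p pics; ls; cat > h.py <<'E'
import numpy as np, cv2
from station import ctrl
def grab(n,save=None,scale=1.5):
    p=ctrl.grab_frame(n)
    if save: cv2.imwrite('pics/'+save,cv2.resize(p['frame'][:,:,::-1],None,fx=scale,fy=scale,interpolation=cv2.INTER_CUBIC))
    return p
def cloud(p):
    z=p['z_map'];K=p['mtx'];h,w=z.shape
    u,v=np.meshgrid(np.arange(w),np.arange(h))
    x=(u-K[0,2])/K[0,0]*z;y=(v-K[1,2])/K[1,1]*z
    P=np.stack([x,-y,-z,np.ones_like(z)],-1)@p['pose'].T
    P=P[...,:3];P[z==0]=np.nan
    return P
E
python3 - <<'E'
from h import *
np.set_printoptions(precision=4,suppress=True)
print(ctrl.get_state())
for n in('top','scene'):
    p=grab(n,n+'0.png');print({k:(v if k in('mtx','pose','shot') else None) for k,v in p.items()})
    np.savez(n+'0.npz',**{k:v for k,v in p.items() if k!='shot'})
    for q in['U1_mid','D1_mid','cradle','eye_left','eye_right','rod_grip','rod_tip','reagent','beaker','pen','driver','tipbox','jar']:
        print(n,q,[(np.round(r['point'],3).tolist(),round(r['conf'],2)) for r in ctrl.tip_of(q,p)])
E
```

```text
pics
{'t': 0.0, 'q': array([72.9106, 35.2892, -0.7236, 81.6401,  0.465 , 63.2219, -2.3137]), 'joint_velocities': array([ 0.0371,  0.0465,  0.0374, -0.0986,  0.0374,  0.1187,  0.0828]), 'joint_efforts': array([ -0.0003, -45.8934,   0.2092, -16.5743,  -0.0611,   0.0205,
         0.0002]), 'tool_pos': array([ 0.1743, -0.6254,  0.2285]), 'eef_rot': array([-179.8517,    0.0026,   15.5769]), 'force': array([ 0.6326, -0.1846,  0.2693]), 'wrist_torque': array([ 0.0031, -0.0459,  0.0138]), 'gripper_width': 0.09289918518673827}
{'frame': None, 'z_map': None, 'mtx': array([[359.734 ,   0.    , 258.6298],
       [  0.    , 359.734 , 188.0055],
       [  0.    ,   0.    ,   1.    ]]), 'pose': array([[ 0.0297,  0.9987, -0.0417,  0.5261],
       [-0.9994,  0.029 , -0.0169,  0.0006],
       [-0.0157,  0.0421,  0.999 ,  1.1725],
       [ 0.    ,  0.    ,  0.    ,  1.    ]]), 'shot': 1}
top U1_mid [([0.605, -0.301, 0.017], 0.7), ([0.444, -0.4, 0.014], 0.43)]
top D1_mid [([0.607, -0.4, 0.015], 0.85), ([0.627, -0.502, 0.012], 0.79), ([0.739, -0.425, 0.016], 0.72), ([0.716, -0.287, 0.015], 0.67)]
top cra
[... 1290 characters left out ...]
014], 0.98), ([0.713, -0.292, 0.01], 0.86), ([0.632, -0.506, 0.012], 0.68), ([0.605, -0.395, 0.009], 0.64)]
scene cradle [([0.57, 0.048, -0.002], 0.58), ([0.566, 0.5, 0.016], 0.53)]
scene eye_left [([0.543, 0.14, 0.115], 0.59)]
scene eye_right [([0.593, -0.047, 0.112], 0.61), ([0.42, 0.451, -0.003], 0.5)]
scene rod_grip [([0.465, 0.268, 0.022], 0.75), ([0.598, -0.2, 0.014], 0.24)]
scene rod_tip [([0.608, -0.295, 0.014], 0.53)]
scene reagent [([0.768, -0.111, 0.005], 0.57)]
scene beaker [([0.686, 0.356, -0.003], 0.6)]
scene pen [([0.519, -0.274, -0.002], 0.68)]
scene driver [([0.407, -0.016, -0.001], 0.69)]
scene tipbox [([0.416, 0.45, -0.001], 0.96)]
scene jar [([0.788, 0.164, 0.003], 0.81)]
```

View pics/top0.png

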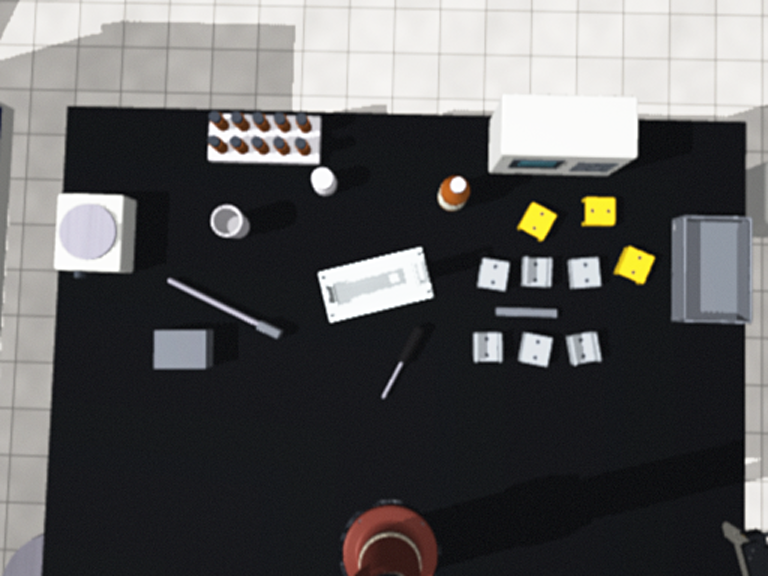

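View pics/scene0.png

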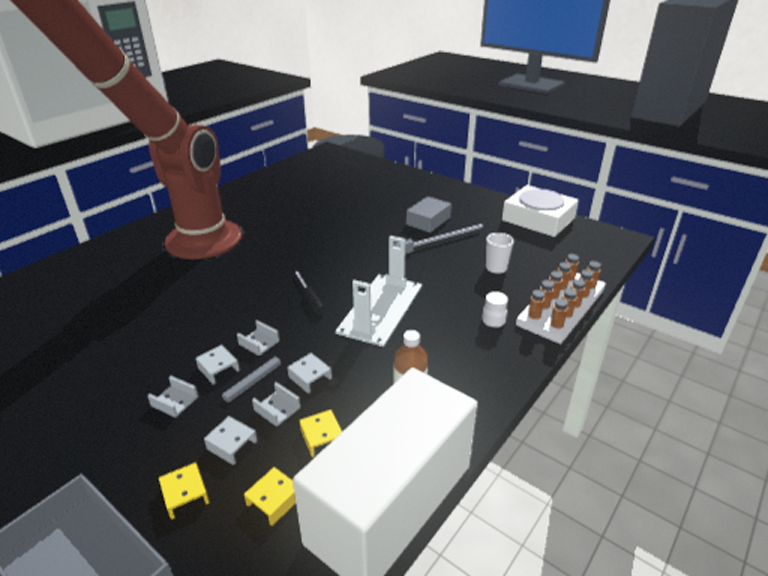

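```bash
cat > seg.py <<'E'
from h import *
np.set_printoptions(precision=4,suppress=True)
def load(n): return dict(np.load(n))
E
python3 - <<'E'
from seg import *
p=load('top0.npz');P=cloud(p);f=p['frame']
im=cv2.resize(f[150:250,300:440][:,:,::-1],None,fx=5.5,fy=5.5,interpolation=cv2.INTER_CUBIC);cv2.imwrite('pics/crop_top.png',im)
s=load('scene0.npz');im=cv2.resize(s['frame'][200:330,90:230][:,:,::-1],None,fx=4.5,fy=4.5,interpolation=cv2.INTER_CUBIC);cv2.imwrite('pics/crop_scene.png',im)
m=((P[...,2]>0.006)&(P[...,2]<0.04)).astype(np.uint8)
m[:,:300]=0
n,l,st,c=cv2.connectedComponentsWithStats(m)
for i in range(1,n):
    if st[i,4]<60: continue
    Q=P[l==i];col=f[l==i].mean(0)
    print(i,st[i],np.nanmean(Q,0),np.nanmax(Q[:,2]),col.astype(int))
    T=Q[Q[:,2]>0.02]
    if len(T)>10:
        r=cv2.minAreaRect((T[:,:2]*1000).astype(np.float32));print('   top',len(T),r)
E
```

```text
1 [326  79  82  39 267] [ 0.8331 -0.2825  0.0229] 0.039991735724460575 [155 156 153]
   top 148 ((829.341796875, -297.0067138671875), (278.7353515625, 101.36637115478516), 66.2975845336914)
32 [388 132  22  20 376] [ 0.7367 -0.4239  0.0255] 0.03325941386361886 [243 228  45]
   top 352 ((738.66943359375, -424.7499084472656), (55.83430862426758, 64.0739517211914), 1.055086612701416)
38 [345 136  26  25 351] [ 0.7126 -0.2924  0.0254] 0.032251732850587356 [248 235  49]
   top 336 ((713.2103881835938, -293.45751953125), (56.041717529296875, 60.59172058105469), 62.9025993347168)
52 [447 145   8  70 380] [ 0.6189 -0.5898  0.0234] 0.03987139663683781 [112 117 126]
   top 230 ((619.1371459960938, -589.6487426757812), (5.865978240966797, 219.35047912597656), 89.49089813232422)
53 [458 146  41  68 759] [ 0.6322 -0.7134  0.0181] 0.039987902842930856 [119 125 134]
   top 312 ((646.383056640625, -710.4398193359375), (240.45257568359375, 107.45655822753906), 29.72673225402832)
80 [410 165  26  25 385] [ 0.6253 -0.4995  0.0249] 0.03265796325377179 [245 231  45]
   top 353 ((624.5845336914062, -502.0
[... 1298 characters left out ...]
top 31 ((441.2437438964844, -219.04234313964844), (56.84541320800781, 5.092260360717773), 5.186008930206299)
143 [346 222  22  23 364] [ 0.4401 -0.2935  0.0252] 0.033590857857970446 [212 217 222]
   top 342 ((440.0462951660156, -295.2861328125), (57.05602264404297, 59.394981384277344), 80.53294372558594)
145 [385 222  16  19 132] [ 0.4492 -0.4141  0.0144] 0.03067258428752684 [193 199 206]
   top 45 ((450.9806823730469, -422.84942626953125), (57.69123840332031, 7.171480178833008), 10.461652755737305)
147 [378 224   8  20  74] [ 0.4408 -0.3727  0.0191] 0.028906848032246524 [186 193 199]
   top 42 ((439.83013916015625, -372.419921875), (58.31401443481445, 5.682318687438965), 11.365482330322266)
```

View pics/crop_top.png

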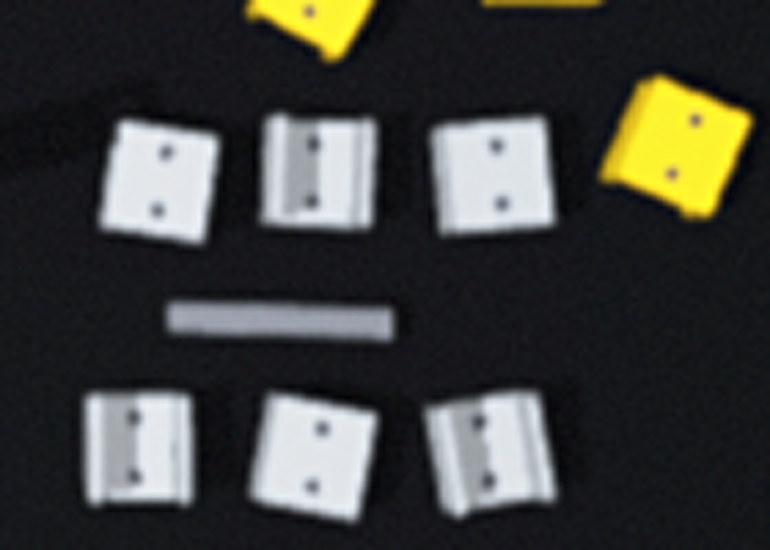

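View pics/crop_scene.png

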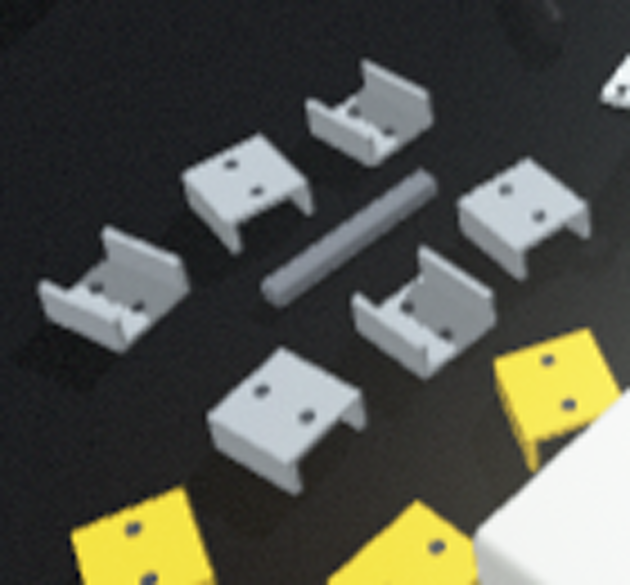

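```bash
python3 - <<'E'
from seg import *
for n in('top','scene'):
    p=load(n+'0.npz');P=cloud(p);f=p['frame'].astype(int)
    X,Y,Z=P[...,0],P[...,1],P[...,2]
    reg=(X>.45)&(X<.7)&(Y>-.12)&(Y<.22)
    m=reg&(f.min(-1)>110)&(Z<.03)&(Z>-0.02)
    mm=m.astype(np.uint8);k,l,st,c=cv2.connectedComponentsWithStats(mm);i=1+st[1:,4].argmax();m=l==i
    print(n,st[i],np.nanmedian(Z[m]),cv2.minAreaRect((P[m][:,:2]*1000).astype(np.float32)))
    b=reg&(Z<.004)&(Z>-.01);print('bench z',np.nanmedian(Z[b]))
    for s in(1,-1):
        t=reg&(Z>.05)&(((Y-.048)*s)>0)
        Q=P[t];print(' post',s,len(Q),Q[:,2].max(),np.mean(Q,0),'top',np.mean(Q[Q[:,2]>.12],0),cv2.minAreaRect((Q[:,:2]*1000).astype(np.float32)))
    # rod
    m=(X>.4)&(X<.62)&(Y>.2)&(Y<.52)&(Z>.006)&(Z<.045)&~((X<.47)&(Y>.38))
    Q=P[m];r=cv2.minAreaRect((Q[:,:2]*1000).astype(np.float32));print('rod',len(Q),r,Q[:,2].max())
    p2=s
p=load('top0.npz');f=p['frame']
cv2.imwrite('pics/cr_top.png',cv2.resize(f[155:225,100:300][:,:,::-1],None,fx=4,fy=4,interpolation=cv2.INTER_CUBIC))
p=load('scene0.npz');f=p['frame']
cv2.imwrite('pics/cr_sc.png',cv2.resize(f[140:240,210:340][:,:,::-1],None,fx=5,fy=5,interpolation=cv2.INTER_CUBIC))
E
```

```text
top [ 212  164   77   51 2389] 0.007817664821698989 ((570.2088623046875, 49.07423400878906), (115.96900939941406, 235.93968200683594), 15.728249549865723)
bench z -0.00010261623948104592
 post 1 64 0.13276912445117084 [0.5424 0.1384 0.1065] top [0.5426 0.1397 0.1294] ((542.7186889648438, 139.9258270263672), (35.965171813964844, 6.241732597351074), 15.763280868530273)
 post -1 42 0.13259610289640666 [ 0.5922 -0.0419  0.1134] top [ 0.5927 -0.0427  0.1296] ((592.9691162109375, -42.709110260009766), (34.964839935302734, 5.8513007164001465), 15.219220161437988)
rod 326 ((526.473876953125, 350.2490234375), (298.2044982910156, 124.62928009033203), 81.28316497802734) 0.03481167751639713
scene [ 224  183   57   48 1325] 0.006407687431986386 ((548.0054321289062, 52.82207489013672), (154.3603057861328, 257.2361755371094), 15.345218658447266)
bench z -0.001524612779555623
 post 1 209 0.1297570105677146 [0.5465 0.1375 0.0891] top [0.5463 0.1378 0.1258] ((546.0455322265625, 137.8959503173828), (38.17300033569336, 11.815412521362305), 13.777356147766113)
 post -1 239 0.12998815275989728 [ 0.5976 -0.0457  0.0916] top [ 0.5973 -0.0453  0.1259] ((596.5310668945312, -44.720787048339844), (38.509098052978516, 10.315986633300781), 16.63466453552246)
rod 174 ((516.9768676757812, 368.73626708984375), (267.98016357421875, 21.976470947265625), 64.68070983886719) 0.0326139530414008
```

View pics/cr_top.png

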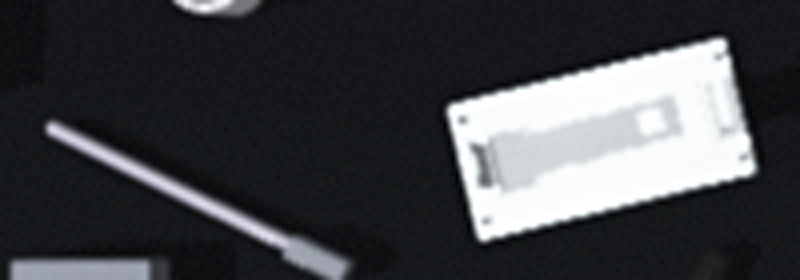

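View pics/cr_sc.png

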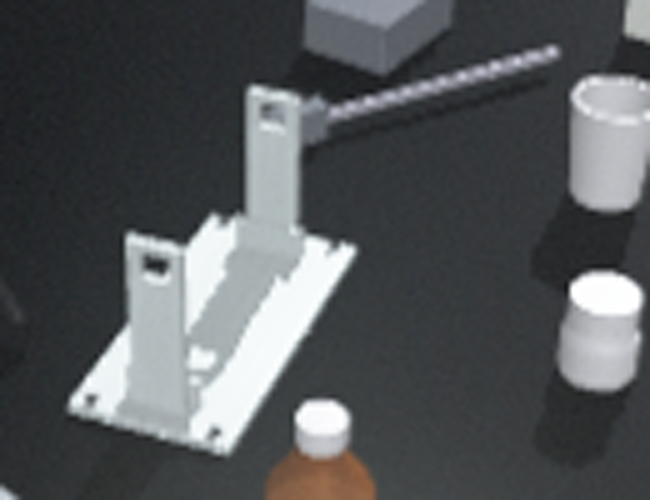

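servo_tool(increments=[{"claw":1,"x":0.266,"y":0.432,"z":-0.09,"rz":76.4},{"claw":0.85,"x":0.266,"y":0.432,"z":-0.09,"rz":76.4},{"claw":0.85,"x":0.266,"y":0.432,"z":-0.09,"rz":76.4},{"claw":0.85,"x":0.266,"y":0.432,"z":-0.09,"rz":76.4},{"claw":0.85,"x":0.266,"y":0.432,"z":-0.09,"rz":76.4},{"claw":0.85,"x":0.266,"y":0.432,"z":-0.09,"rz":76.4},{"claw":0.85,"x":0.266,"y":0.432,"z":-0.09,"rz":76.4},{"claw":0.85,"x":0.266,"y":0.432,"z":-0.09,"rz":76.4},{"claw":0.85,"x":0.266,"y":0.432,"z":-0.09,"rz":76.4},{"claw":0.85,"x":0.266,"y":0.432,"z":-0.09,"rz":76.4},{"claw":0.85,"x":0.266,"y":0.432,"z":-0.09,"rz":76.4}])

```text
invalid input
```

```bash
cat > look.py <<'E'
import sys
from h import *
np.set_printoptions(precision=4,suppress=True)
# usage: look.py cam out [r0 r1 c0 c1 scale]
n,o=sys.argv[1:3]
p=ctrl.grab_frame(n);np.savez('last_'+n+'.npz',**{k:v for k,v in p.items() if k!='shot'})
f=p['frame']
if len(sys.argv)>3:
    a=list(map(float,sys.argv[3:]));f=f[int(a[0]):int(a[1]),int(a[2]):int(a[3])];s=a[4]
else: s=1.5
cv2.imwrite('pics/'+o,cv2.resize(f[:,:,::-1],None,fx=s,fy=s,interpolation=cv2.INTER_CUBIC))
st=ctrl.get_state();print({k:np.round(st[k],4) for k in('t','tool_pos','eef_rot','force','gripper_width','q')})
E
python3 look.py scene s1.png 110 270 90 290 3.8
```

```text
{'t': np.float64(1.45), 'tool_pos': array([ 0.1745, -0.6261,  0.2296]), 'eef_rot': array([-179.9977,   -0.0019,   15.5742]), 'force': array([-0.4134, -0.0304,  0.2412]), 'gripper_width': np.float64(0.0928), 'q': array([72.9077, 35.2301, -0.7203, 81.5552,  0.4632, 63.2198, -2.3152])}
```

View pics/s1.png

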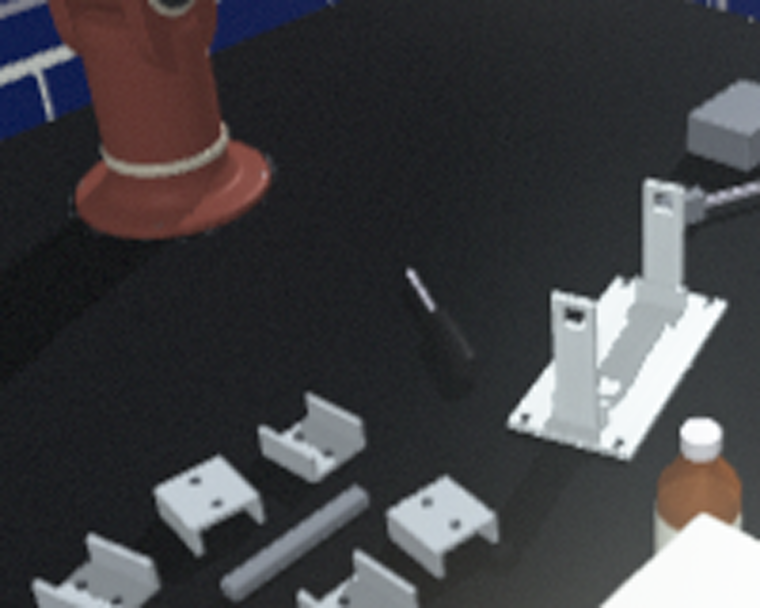

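servo_tool(increments=[{"claw":1,"x":0.266,"y":0.432,"z":-0.09,"rx":0,"ry":0,"rz":76.4},{"claw":0.85,"x":0.266,"y":0.432,"z":-0.09,"rx":0,"ry":0,"rz":76.4},{"claw":0.85,"x":0.266,"y":0.432,"z":-0.09,"rx":0,"ry":0,"rz":76.4},{"claw":0.85,"x":0.266,"y":0.432,"z":-0.09,"rx":0,"ry":0,"rz":76.4},{"claw":0.85,"x":0.266,"y":0.432,"z":-0.09,"rx":0,"ry":0,"rz":76.4},{"claw":0.85,"x":0.266,"y":0.432,"z":-0.09,"rx":0,"ry":0,"rz":76.4},{"claw":0.85,"x":0.266,"y":0.432,"z":-0.09,"rx":0,"ry":0,"rz":76.4},{"claw":0.85,"x":0.266,"y":0.432,"z":-0.09,"rx":0,"ry":0,"rz":76.4},{"claw":0.85,"x":0.266,"y":0.432,"z":-0.09,"rx":0,"ry":0,"rz":76.4}])

```text
t: 2.58
tool_pos: [0.4428, -0.1895, 0.1396]
eef_rot: [179.9, -0.1, 92.4]
force: [0.3, -0.3, 0.5]
gripper_width: 0.0786
```

```bash
python3 look.py scene s2.png 110 270 90 290 3.8; python3 look.py top t2.png
```

```text
{'t': np.float64(2.625), 'tool_pos': array([ 0.4428, -0.1898,  0.1395]), 'eef_rot': array([179.9096,  -0.1234,  92.3839]), 'force': array([0.5131, 1.0477, 0.622 ]), 'gripper_width': np.float64(0.079), 'q': array([ 35.669 ,  29.0161, -21.5469, 114.5447,  16.1198,  39.2405,
         6.3945])}
{'t': np.float64(2.675), 'tool_pos': array([ 0.4414, -0.1925,  0.1396]), 'eef_rot': array([179.9863,  -0.0279,  92.1926]), 'force': array([-0.6547,  0.5274,  0.8504]), 'gripper_width': np.float64(0.079), 'q': array([ 35.8515,  28.9837, -21.3861, 114.5474,  16.1523,  39.2904,
         6.5008])}
```

View pics/s2.png

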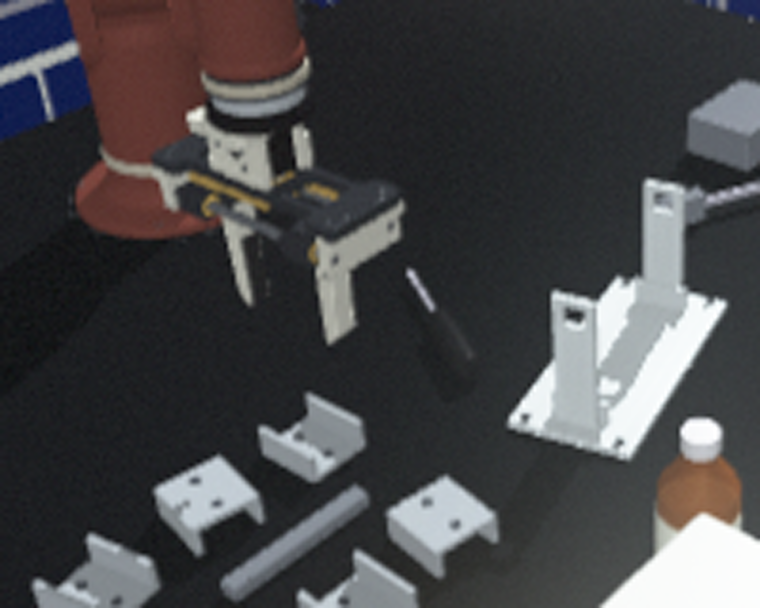

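View pics/t2.png

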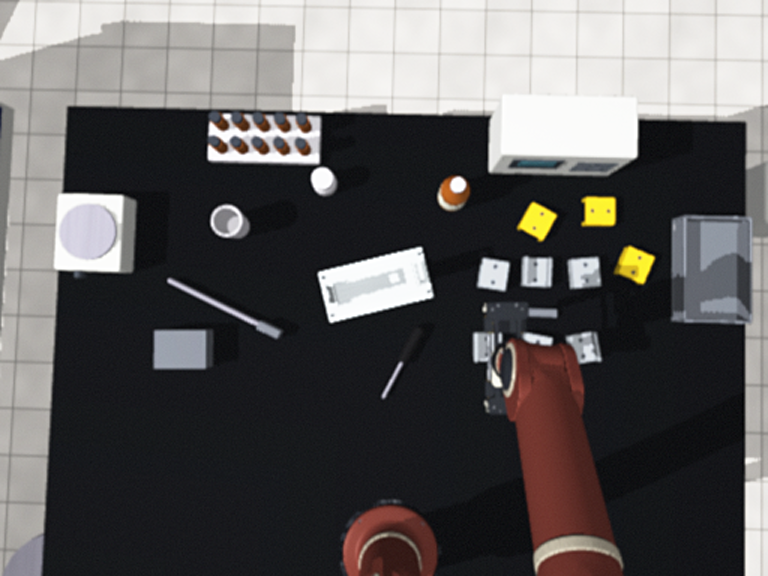

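servo_tool(increments=[{"claw":0.85,"x":0,"y":0,"z":-0.06,"rx":0,"ry":0,"rz":0},{"claw":0.85,"x":0,"y":0,"z":-0.11,"rx":0,"ry":0,"rz":0},{"claw":0.85,"x":0,"y":0,"z":-0.122,"rx":0,"ry":0,"rz":0},{"claw":0.85,"x":0,"y":0,"z":-0.126,"rx":0,"ry":0,"rz":0},{"claw":0.85,"x":0,"y":0,"z":-0.126,"rx":0,"ry":0,"rz":0}])

```text
t: 3.3
tool_pos: [0.4413, -0.1951, 0.0149]
eef_rot: [179.9, 0.1, 91.9]
force: [-0.8, -0.3, 0.1]
gripper_width: 0.0791
```

```bash
python3 look.py scene s3.png 160 270 110 260 5
```

```text
{'t': np.float64(3.35), 'tool_pos': array([ 0.4415, -0.195 ,  0.0151]), 'eef_rot': array([179.8413,   0.0819,  91.9265]), 'force': array([ 0.2128, -0.2384, -0.0011]), 'gripper_width': np.float64(0.0791), 'q': array([ 29.9722,  41.0873, -13.0851, 119.8011,  24.1199,  21.3955,
        -0.6414])}
```

View pics/s3.png

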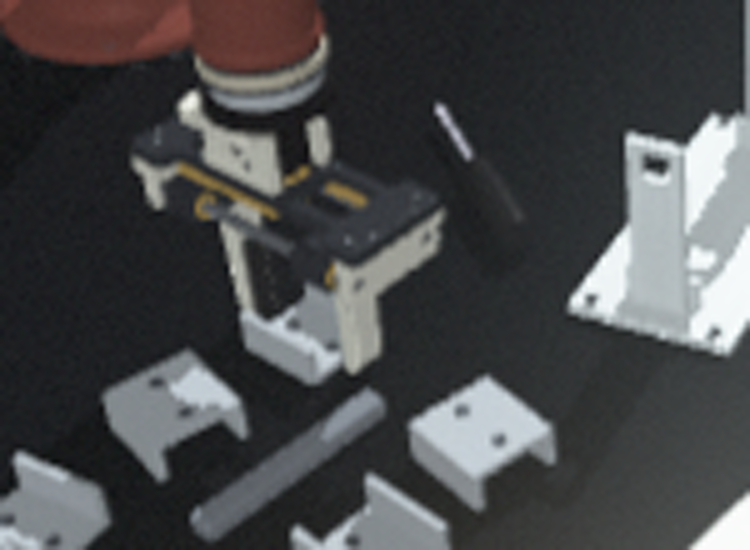

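servo_tool(increments=[{"claw":0.85,"x":0,"y":0,"z":-0.0025,"rx":0,"ry":0,"rz":0},{"claw":0.5,"x":0,"y":0,"z":-0.0025,"rx":0,"ry":0,"rz":0},{"claw":0.5,"x":0,"y":0,"z":-0.0025,"rx":0,"ry":0,"rz":0},{"claw":0.5,"x":0,"y":0,"z":-0.0025,"rx":0,"ry":0,"rz":0},{"claw":0.5,"x":0,"y":0,"z":-0.0025,"rx":0,"ry":0,"rz":0}])

```text
t: 3.98
tool_pos: [0.441, -0.1941, 0.0114]
eef_rot: [179.9, 0.0, 92.0]
force: [1.1, 0.0, 3.0]
gripper_width: 0.0596
```

servo_tool(increments=[{"claw":0.5,"x":0,"y":0,"z":0.01,"rx":0,"ry":0,"rz":0},{"claw":0.5,"x":0,"y":0,"z":0.03,"rx":0,"ry":0,"rz":0},{"claw":0.5,"x":0,"y":0,"z":0.05,"rx":0,"ry":0,"rz":0}])

```text
t: 4.35
tool_pos: [0.4397, -0.194, 0.0617]
eef_rot: [-179.9, -0.0, 92.0]
force: [-0.2, -0.2, -2.2]
gripper_width: 0.0598
```

```bash
python3 look.py scene s4.png 130 270 110 260 5
```

```text
{'t': np.float64(4.4), 'tool_pos': array([ 0.4411, -0.1945,  0.0638]), 'eef_rot': array([179.8683,   0.0784,  91.9613]), 'force': array([-0.0729,  0.2511,  0.04  ]), 'gripper_width': np.float64(0.0596), 'q': array([ 32.7463,  36.0795, -17.0997, 118.3474,  21.461 ,  28.3291,
         1.6841])}
```

View pics/s4.png

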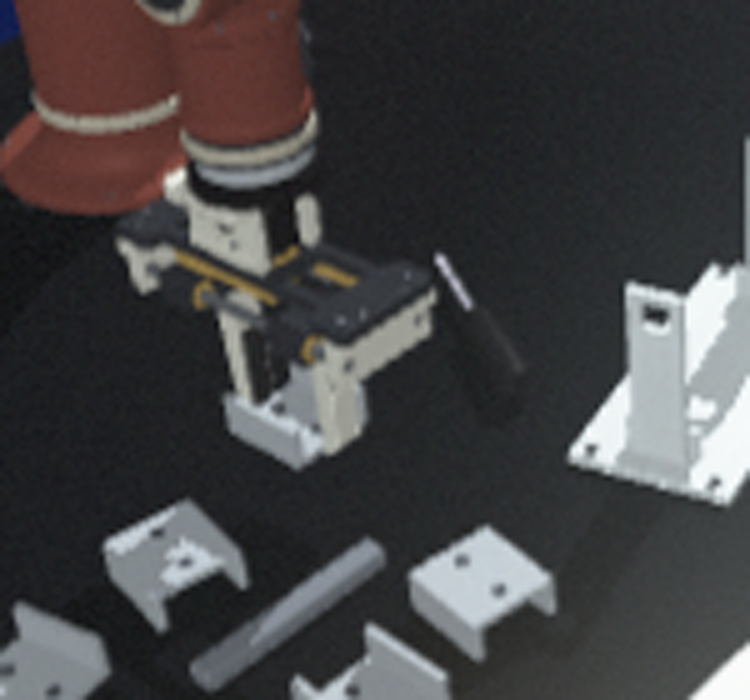

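servo_tool(increments=[{"claw":0.5,"x":0.01,"y":0.02,"z":0.06,"rx":0,"ry":0,"rz":5},{"claw":0.5,"x":0.03,"y":0.05,"z":0.11,"rx":0,"ry":0,"rz":13.5},{"claw":0.5,"x":0.06,"y":0.1,"z":0.13,"rx":0,"ry":0,"rz":13.5},{"claw":0.5,"x":0.09,"y":0.15,"z":0.13,"rx":0,"ry":0,"rz":13.5},{"claw":0.5,"x":0.12,"y":0.2,"z":0.13,"rx":0,"ry":0,"rz":13.5},{"claw":0.5,"x":0.13,"y":0.236,"z":0.13,"rx":0,"ry":0,"rz":13.5},{"claw":0.5,"x":0.13,"y":0.236,"z":0.09,"rx":0,"ry":0,"rz":13.5},{"claw":0.5,"x":0.13,"y":0.236,"z":0.09,"rx":0,"ry":0,"rz":13.5},{"claw":0.5,"x":0.13,"y":0.236,"z":0.09,"rx":0,"ry":0,"rz":13.5}])

```text
t: 5.52
tool_pos: [0.5706, 0.041, 0.1516]
eef_rot: [-180.0, 0.0, 105.4]
force: [0.3, -0.0, -1.1]
gripper_width: 0.0591
```

```bash
python3 look.py scene s5.png 100 250 180 340 4.5; python3 look.py top t5.png 130 270 180 320 4
```

```text
{'t': np.float64(5.575), 'tool_pos': array([0.5711, 0.0411, 0.1522]), 'eef_rot': array([179.921 ,   0.0296, 105.3841]), 'force': array([ 0.1099,  0.6903, -1.0552]), 'gripper_width': np.float64(0.0594), 'q': array([ 10.0105,  35.3795, -25.9503,  99.6881,  19.5394,  49.3553,
        -9.2431])}
{'t': np.float64(5.625), 'tool_pos': array([0.5713, 0.0412, 0.1524]), 'eef_rot': array([179.8826,   0.0341, 105.3822]), 'force': array([-0.2958,  0.3422, -2.0736]), 'gripper_width': np.float64(0.0595), 'q': array([ 10.0164,  35.3593, -25.9623,  99.6777,  19.5427,  49.3486,
        -9.2484])}
```

View pics/s5.png

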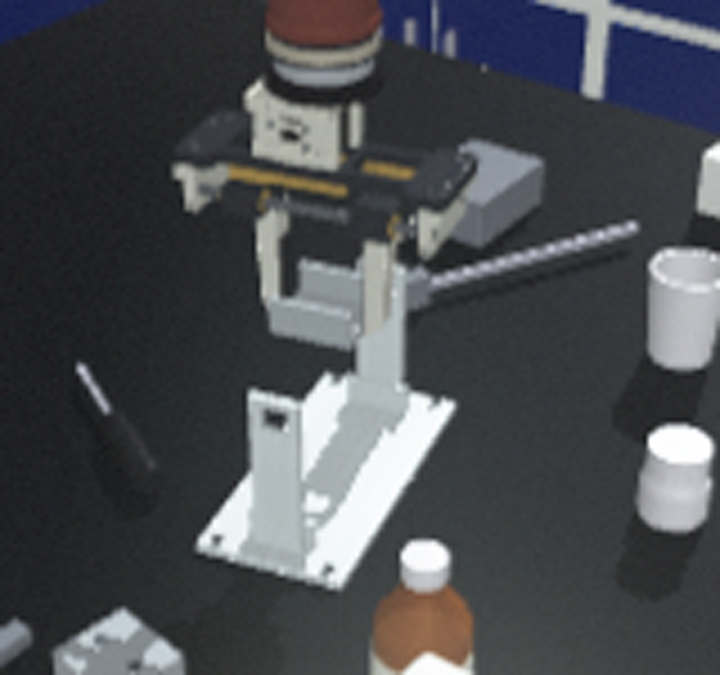

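servo_tool(increments=[{"claw":0.5,"x":0,"y":0,"z":-0.05,"rx":0,"ry":0,"rz":0},{"claw":0.5,"x":0,"y":0,"z":-0.1,"rx":0,"ry":0,"rz":0},{"claw":0.5,"x":0,"y":0,"z":-0.12,"rx":0,"ry":0,"rz":0},{"claw":0.5,"x":0,"y":0,"z":-0.126,"rx":0,"ry":0,"rz":0},{"claw":0.5,"x":0,"y":0,"z":-0.13,"rx":0,"ry":0,"rz":0},{"claw":0.5,"x":0,"y":0,"z":-0.13,"rx":0,"ry":0,"rz":0}])

```text
t: 6.38
tool_pos: [0.5714, 0.0419, 0.0223]
eef_rot: [179.9, 0.0, 105.5]
force: [-0.4, -0.2, -2.2]
gripper_width: 0.0595
```

servo_tool(increments=[{"claw":0.5,"x":0,"y":0,"z":-0.002,"rx":0,"ry":0,"rz":0},{"claw":0.5,"x":0,"y":0,"z":-0.002,"rx":0,"ry":0,"rz":0}])

```text
t: 6.62
tool_pos: [0.5707, 0.0419, 0.0195]
eef_rot: [180.0, 0.0, 105.5]
force: [0.5, -0.8, -1.9]
gripper_width: 0.0594
```

servo_tool(increments=[{"claw":0.5,"x":0,"y":0,"z":-0.001,"rx":0,"ry":0,"rz":0},{"claw":0.5,"x":0,"y":0,"z":-0.001,"rx":0,"ry":0,"rz":0}])

```text
t: 6.88
tool_pos: [0.5707, 0.0419, 0.0194]
eef_rot: [180.0, 0.0, 105.5]
force: [-1.7, -0.5, 5.8]
gripper_width: 0.059
```

servo_tool(increments=[{"claw":0.75,"x":0,"y":0,"z":0,"rx":0,"ry":0,"rz":0},{"claw":0.85,"x":0,"y":0,"z":0,"rx":0,"ry":0,"rz":0},{"claw":0.85,"x":0,"y":0,"z":0.01,"rx":0,"ry":0,"rz":0},{"claw":0.85,"x":0,"y":0,"z":0.05,"rx":0,"ry":0,"rz":0},{"claw":0.85,"x":0,"y":0,"z":0.11,"rx":0,"ry":0,"rz":0},{"claw":0.85,"x":0,"y":0,"z":0.155,"rx":0,"ry":0,"rz":0},{"claw":0.85,"x":0.005,"y":-0.06,"z":0.155,"rx":0,"ry":0,"rz":-8},{"claw":0.85,"x":0.015,"y":-0.12,"z":0.155,"rx":0,"ry":0,"rz":-16},{"claw":0.85,"x":0.02,"y":-0.18,"z":0.13,"rx":0,"ry":0,"rz":-23},{"claw":0.85,"x":0.0255,"y":-0.2445,"z":0.1,"rx":0,"ry":0,"rz":-23},{"claw":0.85,"x":0.0255,"y":-0.2445,"z":0.06,"rx":0,"ry":0,"rz":-23},{"claw":0.85,"x":0.0255,"y":-0.2445,"z":0.06,"rx":0,"ry":0,"rz":-23}])

```text
t: 8.38
tool_pos: [0.5913, -0.2034, 0.0742]
eef_rot: [-179.3, -0.1, 82.3]
force: [0.3, -0.1, -0.5]
gripper_width: 0.079
```

```bash
python3 look.py scene s6.png 120 280 150 340 4; python3 look.py top t6.png 130 270 180 370 4
```

```text
{'t': np.float64(8.425), 'tool_pos': array([ 0.594 , -0.2016,  0.0769]), 'eef_rot': array([-179.6825,   -0.102 ,   82.4782]), 'force': array([0.7931, 0.3212, 0.5823]), 'gripper_width': np.float64(0.0791), 'q': array([ 27.6002,  44.2617, -18.5139,  93.7225,  18.0669,  45.3194,
        -6.4002])}
{'t': np.float64(8.475), 'tool_pos': array([ 0.5959, -0.2007,  0.0787]), 'eef_rot': array([-179.9403,   -0.107 ,   82.573 ]), 'force': array([0.319 , 0.1096, 0.4401]), 'gripper_width': np.float64(0.0793), 'q': array([ 27.5449,  44.141 , -18.6013,  93.6247,  18.0711,  45.2908,
        -6.4049])}
```

View pics/s6.png

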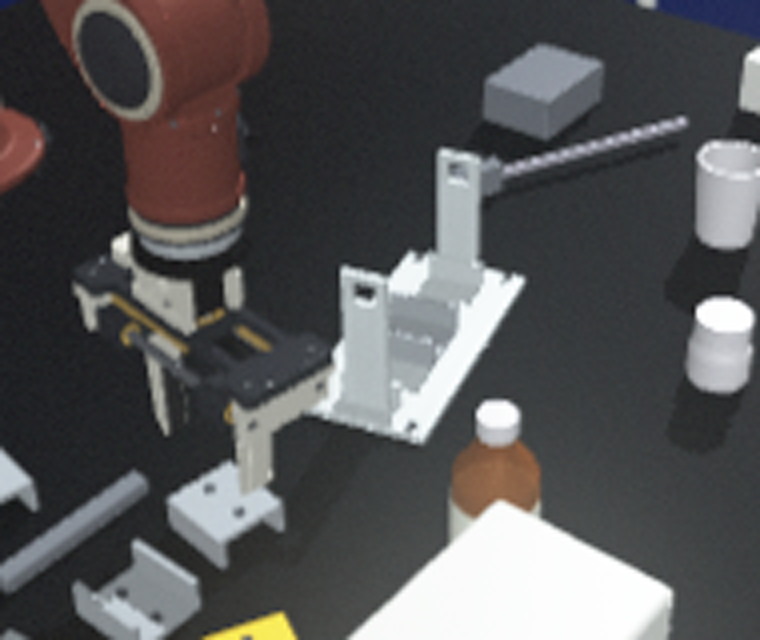

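View pics/t6.png

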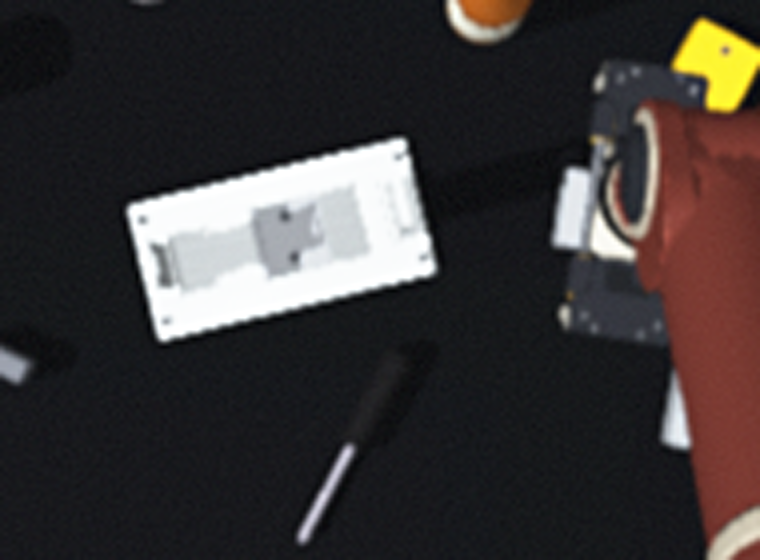

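```bash
cat > meas.py <<'E'
from seg import *
import sys
C=np.array([.5685,.0485]);a=np.radians(15.5);R=np.array([[np.cos(a),-np.sin(a)],[np.sin(a),np.cos(a)]])
def meas(zlo,zhi,n='top'):
    p=load('last_%s.npz'%n);P=cloud(p);Q=P.reshape(-1,3)
    L=np.c_[(Q[:,:2]-C)@R,Q[:,2]]
    m=(abs(L[:,0])<.06)&(abs(L[:,1])<.08)&(L[:,2]>zlo)&(L[:,2]<zhi)
    T=L[m];print(len(T),'lo',T.min(0),'hi',T.max(0),'med',np.median(T,0))
    r=cv2.minAreaRect((T[:,:2]*1000).astype(np.float32));print(r)
meas(float(sys.argv[1]),float(sys.argv[2]),*(sys.argv[3:]))
E
python3 meas.py 0.026 0.05
```

```text
66 lo [-0.0302 -0.0347  0.0283] hi [0.0293 0.0208 0.0384] med [-0.0004 -0.03    0.034 ]
((-0.4378547668457031, -6.913206100463867), (59.219139099121094, 55.48340606689453), 0.25004100799560547)
```

servo_tool(increments=[{"claw":0.85,"x":0,"y":0,"z":-0.03,"rx":0,"ry":0,"rz":0},{"claw":0.85,"x":0,"y":0,"z":-0.05,"rx":0,"ry":0,"rz":0},{"claw":0.85,"x":0,"y":0,"z":-0.05,"rx":0,"ry":0,"rz":0},{"claw":0.5,"x":0,"y":0,"z":-0.051,"rx":0,"ry":0,"rz":0},{"claw":0.5,"x":0,"y":0,"z":-0.051,"rx":0,"ry":0,"rz":0},{"claw":0.5,"x":0,"y":0,"z":-0.051,"rx":0,"ry":0,"rz":0},{"claw":0.5,"x":0,"y":0,"z":-0.051,"rx":0,"ry":0,"rz":0}])

```text
t: 9.35
tool_pos: [0.5968, -0.2027, 0.0281]
eef_rot: [179.9, 0.0, 82.5]
force: [0.2, -0.2, 3.7]
gripper_width: 0.0595
```

servo_tool(increments=[{"claw":0.5,"x":0,"y":0,"z":0.02,"rx":0,"ry":0,"rz":0},{"claw":0.5,"x":0,"y":0.01,"z":0.07,"rx":0,"ry":0,"rz":0},{"claw":0.5,"x":0,"y":0.03,"z":0.12,"rx":0,"ry":0,"rz":8},{"claw":0.5,"x":-0.005,"y":0.06,"z":0.155,"rx":0,"ry":0,"rz":16},{"claw":0.5,"x":-0.01,"y":0.1,"z":0.16,"rx":0,"ry":0,"rz":23},{"claw":0.5,"x":-0.015,"y":0.155,"z":0.16,"rx":0,"ry":0,"rz":23},{"claw":0.5,"x":-0.025,"y":0.21,"z":0.16,"rx":0,"ry":0,"rz":23},{"claw":0.5,"x":-0.029,"y":0.257,"z":0.16,"rx":0,"ry":0,"rz":23},{"claw":0.5,"x":-0.029,"y":0.257,"z":0.12,"rx":0,"ry":0,"rz":23},{"claw":0.5,"x":-0.029,"y":0.257,"z":0.08,"rx":0,"ry":0,"rz":23},{"claw":0.5,"x":-0.029,"y":0.257,"z":0.06,"rx":0,"ry":0,"rz":23},{"claw":0.5,"x":-0.029,"y":0.257,"z":0.06,"rx":0,"ry":0,"rz":23}])

```text
t: 10.85
tool_pos: [0.5638, 0.0553, 0.0844]
eef_rot: [-179.6, -0.1, 105.6]
force: [0.4, -0.6, -2.0]
gripper_width: 0.0593
```

```bash
python3 look.py scene s7.png 120 250 190 340 5
```

```text
{'t': np.float64(10.9), 'tool_pos': array([0.5653, 0.0554, 0.0859]), 'eef_rot': array([-179.7918,   -0.0699,  105.6078]), 'force': array([-0.3648, -0.8366, -1.7918]), 'gripper_width': np.float64(0.0595), 'q': array([  7.3116,  40.252 , -24.1242, 103.4482,  23.3986,  41.5041,
       -13.9637])}
```

View pics/s7.png

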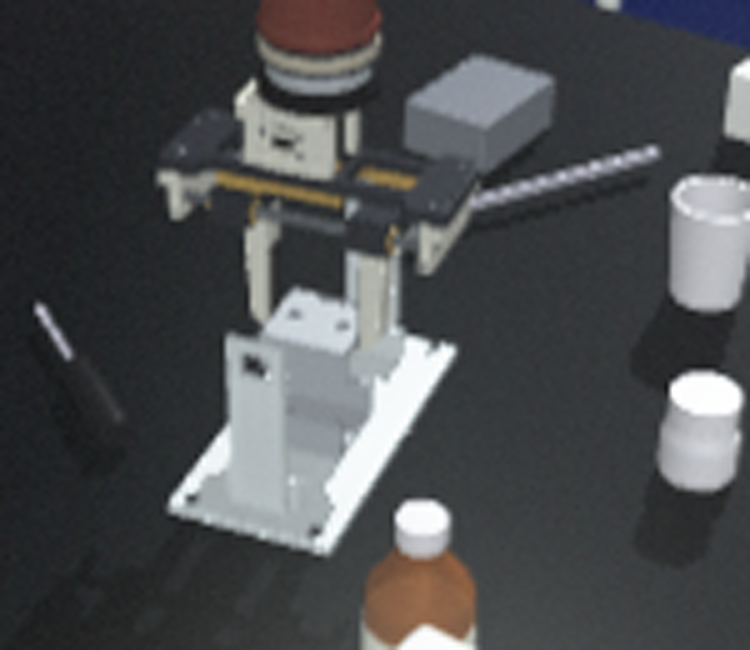

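Good. Lower gently: from dz 0.06 to 0.013 → −0.047.

servo_tool(increments=[{"claw":0.5,"x":0,"y":0,"z":-0.015,"rx":0,"ry":0,"rz":0},{"claw":0.5,"x":0,"y":0,"z":-0.025,"rx":0,"ry":0,"rz":0},{"claw":0.5,"x":0,"y":0,"z":-0.035,"rx":0,"ry":0,"rz":0},{"claw":0.5,"x":0,"y":0,"z":-0.041,"rx":0,"ry":0,"rz":0},{"claw":0.5,"x":0,"y":0,"z":-0.045,"rx":0,"ry":0,"rz":0},{"claw":0.5,"x":0,"y":0,"z":-0.046,"rx":0,"ry":0,"rz":0},{"claw":0.5,"x":0,"y":0,"z":-0.046,"rx":0,"ry":0,"rz":0}])

```text
t: 11.78
tool_pos: [0.5673, 0.0544, 0.0414]
eef_rot: [180.0, 0.0, 105.5]
force: [-0.1, -1.0, -0.8]
gripper_width: 0.059
```

servo_tool(increments=[{"claw":0.5,"x":0,"y":0,"z":-0.0015,"rx":0,"ry":0,"rz":0},{"claw":0.5,"x":0,"y":0,"z":-0.0015,"rx":0,"ry":0,"rz":0}])

```text
t: 12.02
tool_pos: [0.5674, 0.0545, 0.041]
eef_rot: [179.9, 0.0, 105.5]
force: [-2.0, -0.7, 5.5]
gripper_width: 0.0592
```

servo_tool(increments=[{"claw":0.75,"x":0,"y":0,"z":0,"rx":0,"ry":0,"rz":0},{"claw":0.85,"x":0,"y":0,"z":0,"rx":0,"ry":0,"rz":0},{"claw":0.85,"x":0,"y":0,"z":0.01,"rx":0,"ry":0,"rz":0},{"claw":0.85,"x":0,"y":0,"z":0.06,"rx":0,"ry":0,"rz":0},{"claw":0.85,"x":0,"y":-0.01,"z":0.12,"rx":0,"ry":0,"rz":0},{"claw":0.85,"x":0.005,"y":-0.06,"z":0.14,"rx":0,"ry":0,"rz":-5},{"claw":0.85,"x":0.01,"y":-0.12,"z":0.14,"rx":0,"ry":0,"rz":-10},{"claw":0.85,"x":0.02,"y":-0.18,"z":0.13,"rx":0,"ry":0,"rz":-16},{"claw":0.85,"x":0.025,"y":-0.24,"z":0.12,"rx":0,"ry":0,"rz":-16},{"claw":0.85,"x":0.035,"y":-0.3,"z":0.1,"rx":0,"ry":0,"rz":-16},{"claw":0.85,"x":0.037,"y":-0.35,"z":0.06,"rx":0,"ry":0,"rz":-16},{"claw":0.85,"x":0.037,"y":-0.35,"z":0.04,"rx":0,"ry":0,"rz":-16}])

```text
t: 13.52
tool_pos: [0.6013, -0.3028, 0.0774]
eef_rot: [-179.8, 0.2, 89.0]
force: [0.4, 1.1, 0.5]
gripper_width: 0.0791
```

```bash
python3 look.py scene s8.png 120 290 140 340 4; python3 look.py top t8.png 130 270 180 370 4; python3 meas.py 0.03 0.06; python3 - <<'E'
from seg import *
p=load('last_scene.npz');print(ctrl.get_state()['t'])
E
```

```text
{'t': np.float64(13.575), 'tool_pos': array([ 0.6004, -0.299 ,  0.0748]), 'eef_rot': array([-179.5882,   -0.0496,   89.1667]), 'force': array([-0.1357,  0.6716, -2.385 ]), 'gripper_width': np.float64(0.0788), 'q': array([ 35.967 ,  47.972 , -20.9775,  85.7818,  20.31  ,  50.4391,
         7.3621])}
{'t': np.float64(13.625), 'tool_pos': array([ 0.6015, -0.2965,  0.0767]), 'eef_rot': array([-179.6684,   -0.1256,   89.3372]), 'force': array([-0.0703, -0.3005,  0.4195]), 'gripper_width': np.float64(0.0793), 'q': array([ 35.8738,  47.8351, -21.1393,  85.7686,  20.2498,  50.5589,
         7.3728])}
371 lo [-0.0302 -0.0347  0.0306] hi [0.0294 0.0344 0.0449] med [-0.0005  0.0035  0.0386]
((-0.3506660461425781, -0.08075332641601562), (59.626407623291016, 69.11109161376953), 0.2139812707901001)
13.625
```

View pics/s8.png

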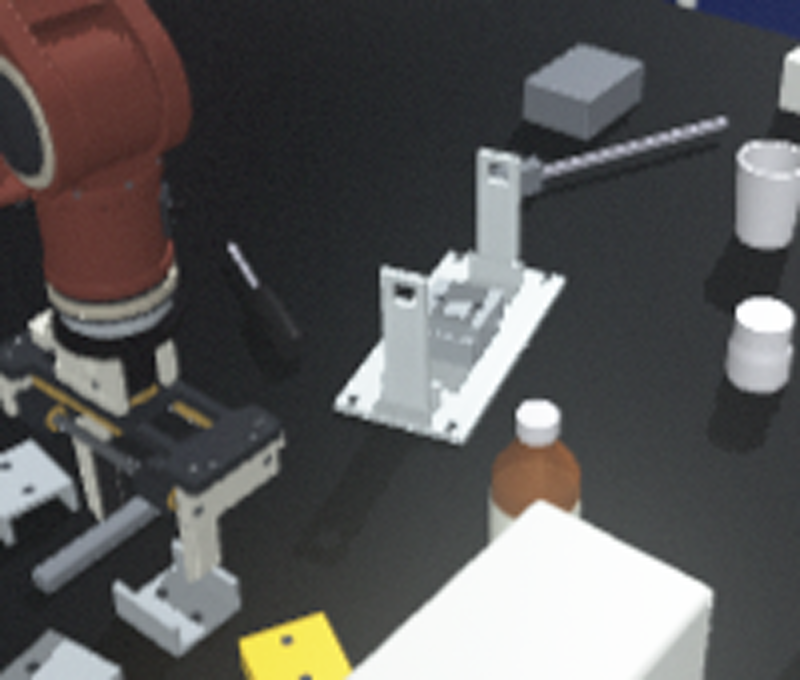

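View pics/t8.png

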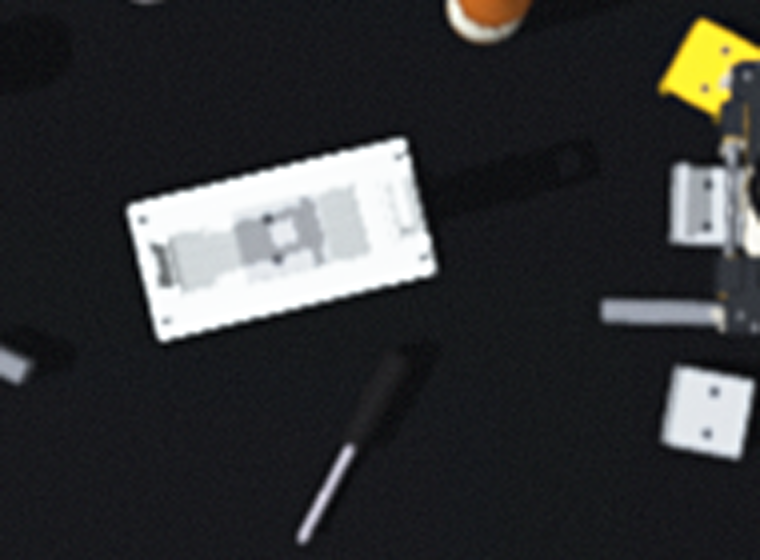

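servo_tool(increments=[{"claw":0.85,"x":0,"y":0,"z":-0.03,"rx":0,"ry":0,"rz":0},{"claw":0.85,"x":0,"y":0,"z":-0.058,"rx":0,"ry":0,"rz":0},{"claw":0.85,"x":0,"y":0,"z":-0.064,"rx":0,"ry":0,"rz":0},{"claw":0.85,"x":0,"y":0,"z":-0.067,"rx":0,"ry":0,"rz":0},{"claw":0.85,"x":0,"y":0,"z":-0.0682,"rx":0,"ry":0,"rz":0},{"claw":0.5,"x":0,"y":0,"z":-0.0682,"rx":0,"ry":0,"rz":0},{"claw":0.5,"x":0,"y":0,"z":-0.0682,"rx":0,"ry":0,"rz":0},{"claw":0.5,"x":0,"y":0,"z":-0.0682,"rx":0,"ry":0,"rz":0},{"claw":0.5,"x":0,"y":0,"z":-0.0682,"rx":0,"ry":0,"rz":0}])

```text
t: 14.75
tool_pos: [0.6047, -0.2958, 0.0121]
eef_rot: [179.9, 0.0, 89.5]
force: [-0.2, -0.0, 1.8]
gripper_width: 0.0591
```

servo_tool(increments=[{"claw":0.5,"x":0,"y":0,"z":0.02,"rx":0,"ry":0,"rz":0},{"claw":0.5,"x":0,"y":0.02,"z":0.07,"rx":0,"ry":0,"rz":0},{"claw":0.5,"x":-0.005,"y":0.06,"z":0.12,"rx":0,"ry":0,"rz":8},{"claw":0.5,"x":-0.01,"y":0.11,"z":0.16,"rx":0,"ry":0,"rz":16},{"claw":0.5,"x":-0.015,"y":0.165,"z":0.17,"rx":0,"ry":0,"rz":16},{"claw":0.5,"x":-0.02,"y":0.22,"z":0.17,"rx":0,"ry":0,"rz":16},{"claw":0.5,"x":-0.03,"y":0.28,"z":0.17,"rx":0,"ry":0,"rz":16},{"claw":0.5,"x":-0.034,"y":0.338,"z":0.17,"rx":0,"ry":0,"rz":16},{"claw":0.5,"x":-0.034,"y":0.338,"z":0.13,"rx":0,"ry":0,"rz":16},{"claw":0.5,"x":-0.034,"y":0.338,"z":0.09,"rx":0,"ry":0,"rz":16},{"claw":0.5,"x":-0.034,"y":0.338,"z":0.08,"rx":0,"ry":0,"rz":16},{"claw":0.5,"x":-0.034,"y":0.338,"z":0.08,"rx":0,"ry":0,"rz":16}])

```text
t: 16.25
tool_pos: [0.5701, 0.0423, 0.0919]
eef_rot: [-180.0, -0.0, 105.5]
force: [0.3, 0.2, -1.4]
gripper_width: 0.0593
```

```bash
python3 look.py scene s9.png 120 250 190 340 5
```

```text
{'t': np.float64(16.3), 'tool_pos': array([0.5709, 0.0425, 0.0928]), 'eef_rot': array([179.8869,   0.0086, 105.449 ]), 'force': array([ 0.0038,  0.7972, -1.4928]), 'gripper_width': np.float64(0.0593), 'q': array([  9.0103,  39.9489, -24.7575, 102.7191,  23.5157,  42.3671,
       -12.802 ])}
```

View pics/s9.png

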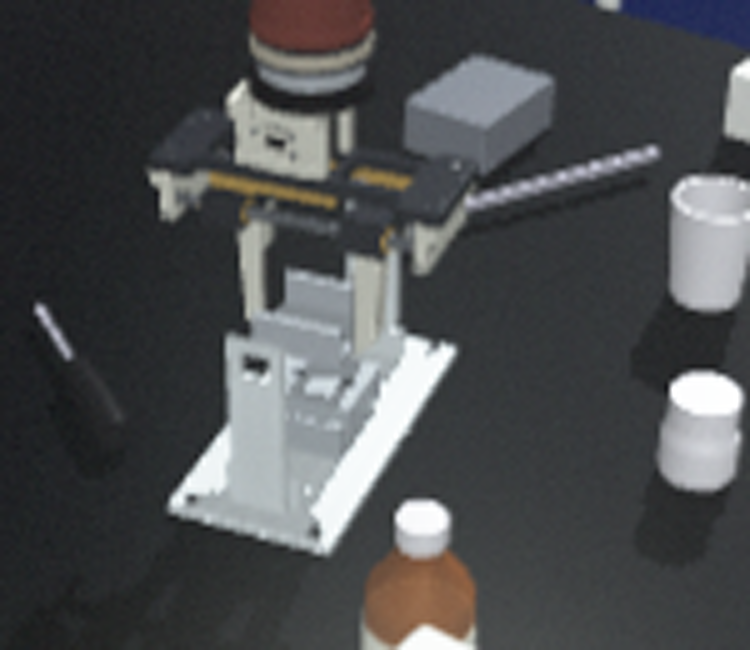

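Lower to contact (−0.041).

servo_tool(increments=[{"claw":0.5,"x":0,"y":0,"z":-0.018,"rx":0,"ry":0,"rz":0},{"claw":0.5,"x":0,"y":0,"z":-0.03,"rx":0,"ry":0,"rz":0},{"claw":0.5,"x":0,"y":0,"z":-0.037,"rx":0,"ry":0,"rz":0},{"claw":0.5,"x":0,"y":0,"z":-0.04,"rx":0,"ry":0,"rz":0},{"claw":0.5,"x":0,"y":0,"z":-0.041,"rx":0,"ry":0,"rz":0},{"claw":0.5,"x":0,"y":0,"z":-0.041,"rx":0,"ry":0,"rz":0}])

```text
t: 17.05
tool_pos: [0.5698, 0.0424, 0.051]
eef_rot: [-180.0, 0.0, 105.5]
force: [-1.0, -0.4, 3.1]
gripper_width: 0.0591
```

servo_tool(increments=[{"claw":0.75,"x":0,"y":0,"z":0,"rx":0,"ry":0,"rz":0},{"claw":0.85,"x":0,"y":0,"z":0,"rx":0,"ry":0,"rz":0},{"claw":0.85,"x":0,"y":0,"z":0.01,"rx":0,"ry":0,"rz":0},{"claw":0.85,"x":0,"y":0,"z":0.06,"rx":0,"ry":0,"rz":0},{"claw":0.85,"x":0,"y":-0.01,"z":0.11,"rx":0,"ry":0,"rz":0},{"claw":0.85,"x":0.005,"y":-0.06,"z":0.13,"rx":0,"ry":0,"rz":-5},{"claw":0.85,"x":0.01,"y":-0.12,"z":0.13,"rx":0,"ry":0,"rz":-8.5},{"claw":0.85,"x":0.015,"y":-0.18,"z":0.12,"rx":0,"ry":0,"rz":-8.5},{"claw":0.85,"x":0.02,"y":-0.24,"z":0.1,"rx":0,"ry":0,"rz":-8.5},{"claw":0.85,"x":0.025,"y":-0.3,"z":0.08,"rx":0,"ry":0,"rz":-8.5},{"claw":0.85,"x":0.03,"y":-0.36,"z":0.05,"rx":0,"ry":0,"rz":-8.5},{"claw":0.85,"x":0.0355,"y":-0.4388,"z":0.03,"rx":0,"ry":0,"rz":-8.5}])

```text
t: 18.55
tool_pos: [0.6037, -0.3731, 0.0863]
eef_rot: [-180.0, -0.1, 97.0]
force: [-0.5, 0.1, 0.4]
gripper_width: 0.0789
```

servo_tool(increments=[{"claw":0.85,"x":0,"y":0,"z":0,"rx":0,"ry":0,"rz":0},{"claw":0.85,"x":0,"y":0,"z":0,"rx":0,"ry":0,"rz":0}])

```text
t: 18.8
tool_pos: [0.6042, -0.371, 0.0874]
eef_rot: [179.9, -0.1, 97.0]
force: [0.8, 0.3, 0.6]
gripper_width: 0.0792
```

```bash
python3 look.py scene s10.png 170 330 90 290 4; python3 look.py top t10.png 130 270 200 410 3.8; python3 meas.py 0.05 0.09
```

```text
{'t': np.float64(18.85), 'tool_pos': array([ 0.6049, -0.3697,  0.088 ]), 'eef_rot': array([179.8896,  -0.0855,  97.1011]), 'force': array([-0.6934,  0.0226, -0.0619]), 'gripper_width': np.float64(0.079), 'q': array([ 41.8836,  50.3987, -24.1026,  78.2168,  22.1458,  55.9855,
        20.2569])}
{'t': np.float64(18.9), 'tool_pos': array([ 0.6051, -0.3693,  0.0883]), 'eef_rot': array([179.881 ,  -0.065 ,  97.1608]), 'force': array([-0.278 , -0.1829, -0.0894]), 'gripper_width': np.float64(0.079), 'q': array([ 41.8447,  50.3703, -24.113 ,  78.2312,  22.161 ,  55.9858,
        20.2581])}
68 lo [-0.0308 -0.0339  0.0508] hi [0.0269 0.022  0.07  ] med [-0.0018  0.0169  0.0647]
((-1.9349403381347656, -5.971220016479492), (55.84890365600586, 57.670387268066406), 89.98399353027344)
```

View pics/s10.png

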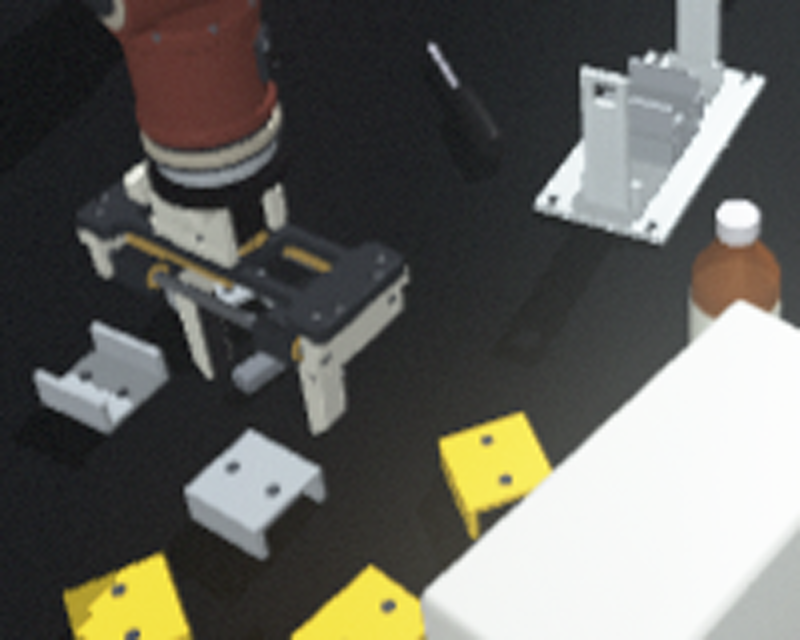

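View pics/t10.png

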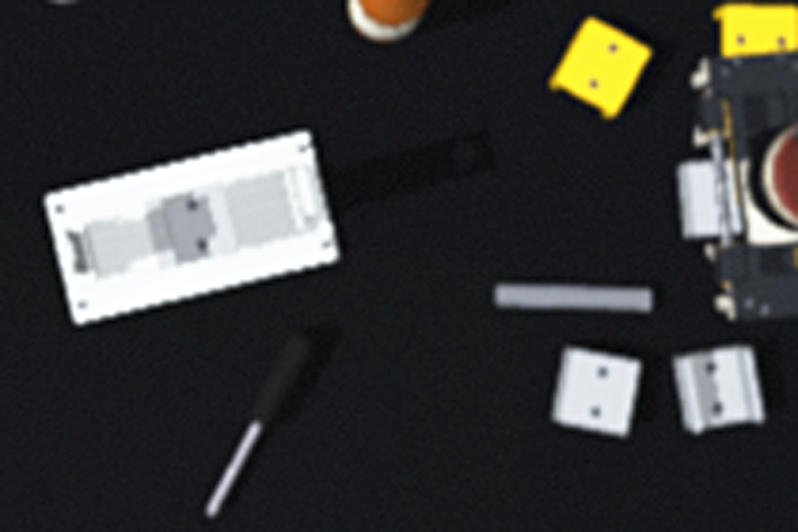

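servo_tool(increments=[{"claw":0.85,"x":0.0005,"y":-0.027,"z":-0.01,"rx":0,"ry":0,"rz":0},{"claw":0.85,"x":0.0005,"y":-0.027,"z":-0.04,"rx":0,"ry":0,"rz":0},{"claw":0.85,"x":0.0005,"y":-0.027,"z":-0.06,"rx":0,"ry":0,"rz":0},{"claw":0.85,"x":0.0005,"y":-0.027,"z":-0.061,"rx":0,"ry":0,"rz":0},{"claw":0.5,"x":0.0005,"y":-0.027,"z":-0.061,"rx":0,"ry":0,"rz":0},{"claw":0.5,"x":0.0005,"y":-0.027,"z":-0.061,"rx":0,"ry":0,"rz":0},{"claw":0.5,"x":0.0005,"y":-0.027,"z":-0.061,"rx":0,"ry":0,"rz":0},{"claw":0.5,"x":0.0005,"y":-0.027,"z":-0.061,"rx":0,"ry":0,"rz":0}])

```text
t: 19.9
tool_pos: [0.6055, -0.3989, 0.0275]
eef_rot: [179.8, 0.1, 97.0]
force: [-0.3, -0.5, 3.3]
gripper_width: 0.0593
```

servo_tool(increments=[{"claw":0.5,"x":0,"y":0,"z":0.02,"rx":0,"ry":0,"rz":0},{"claw":0.5,"x":0,"y":0.02,"z":0.07,"rx":0,"ry":0,"rz":0},{"claw":0.5,"x":-0.005,"y":0.07,"z":0.1,"rx":0,"ry":0,"rz":5},{"claw":0.5,"x":-0.01,"y":0.12,"z":0.13,"rx":0,"ry":0,"rz":8.5},{"claw":0.5,"x":-0.015,"y":0.175,"z":0.15,"rx":0,"ry":0,"rz":8.5},{"claw":0.5,"x":-0.02,"y":0.23,"z":0.165,"rx":0,"ry":0,"rz":8.5},{"claw":0.5,"x":-0.025,"y":0.285,"z":0.165,"rx":0,"ry":0,"rz":8.5},{"claw":0.5,"x":-0.03,"y":0.34,"z":0.165,"rx":0,"ry":0,"rz":8.5},{"claw":0.5,"x":-0.035,"y":0.395,"z":0.165,"rx":0,"ry":0,"rz":8.5},{"claw":0.5,"x":-0.038,"y":0.451,"z":0.165,"rx":0,"ry":0,"rz":8.5},{"claw":0.5,"x":-0.038,"y":0.451,"z":0.165,"rx":0,"ry":0,"rz":8.5},{"claw":0.5,"x":-0.038,"y":0.451,"z":0.12,"rx":0,"ry":0,"rz":8.5}])

```text
t: 21.4
tool_pos: [0.5693, 0.0529, 0.1494]
eef_rot: [179.5, 0.1, 105.5]
force: [0.9, -1.3, -2.2]
gripper_width: 0.0595
```

servo_tool(increments=[{"claw":0.5,"x":0,"y":0,"z":-0.03,"rx":0,"ry":0,"rz":0},{"claw":0.5,"x":0,"y":0,"z":-0.03,"rx":0,"ry":0,"rz":0}])

```text
t: 21.65
tool_pos: [0.5644, 0.0502, 0.1143]
eef_rot: [-179.6, 0.0, 105.4]
force: [1.6, -0.3, -1.4]
gripper_width: 0.0592
```

```bash
python3 look.py scene s11.png 120 250 190 340 5
```

```text
{'t': np.float64(21.7), 'tool_pos': array([0.5659, 0.051 , 0.116 ]), 'eef_rot': array([-179.8896,    0.0297,  105.4152]), 'force': array([ 0.3953, -0.1158, -1.8377]), 'gripper_width': np.float64(0.0593), 'q': array([  9.1189,  38.0467, -26.3039, 102.1482,  22.6824,  45.2167,
       -13.1718])}
```

View pics/s11.png

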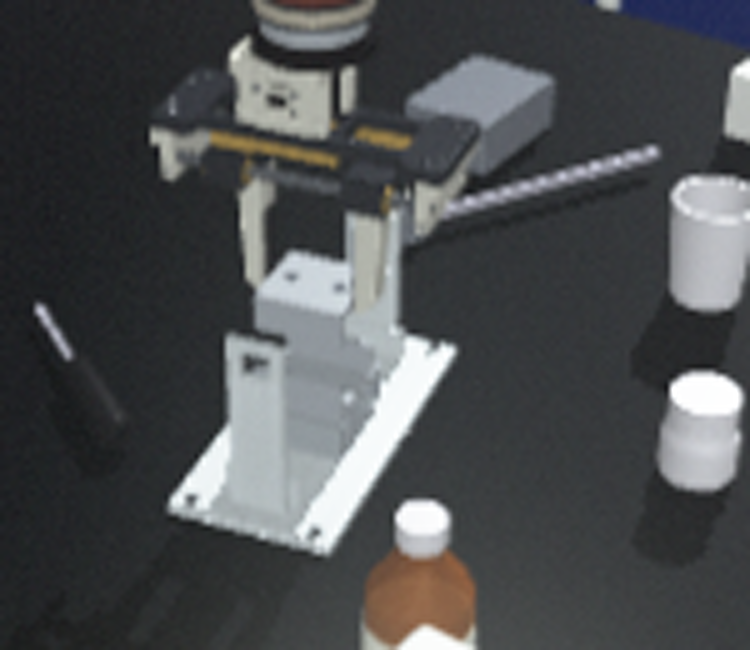

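```bash
python3 - <<'E'
from meas import *
E
python3 - <<'E'
from seg import *
C=np.array([.5685,.0485]);a=np.radians(15.5);R=np.array([[np.cos(a),-np.sin(a)],[np.sin(a),np.cos(a)]])
p=load('last_scene.npz');P=cloud(p).reshape(-1,3);L=np.c_[(P[:,:2]-C)@R,P[:,2]]
f=p['frame'].reshape(-1,3)
m=(abs(L[:,0])<.025)&(L[:,1]>-.06)&(L[:,1]<.06)&(L[:,2]>.108)&(L[:,2]<.122)
T=L[m];print(len(T));h=np.histogram(T[:,1],bins=np.arange(-.05,.06,.005));print(h[0],h[1])
m=(abs(L[:,0])<.03)&(L[:,1]>-.06)&(L[:,1]<.06)&(L[:,2]>.09)&(L[:,2]<.108)
T=L[m];print(len(T),np.percentile(T[:,1],[5,50,95]))
E
```

```text
154
[ 0  0  0  0  5 17 16 14 14 15 10 15 14  7 13 11  3  0  0  0  0] [-0.05  -0.045 -0.04  -0.035 -0.03  -0.025 -0.02  -0.015 -0.01  -0.005
 -0.     0.005  0.01   0.015  0.02   0.025  0.03   0.035  0.04   0.045
  0.05   0.055]
84 [-0.027  -0.0246 -0.021 ]Traceback (most recent call last):
  File "<stdin>", line 1, in <module>
  File "meas.py", line 10, in <module>
    meas(float(sys.argv[1]),float(sys.argv[2]),*(sys.argv[3:]))
               ~~~~~~~~^^^
IndexError: list index out of range
```

servo_tool(increments=[{"claw":0.5,"x":-0.001,"y":0.003,"z":-0.005,"rx":0,"ry":0,"rz":0},{"claw":0.5,"x":-0.001,"y":0.003,"z":-0.015,"rx":0,"ry":0,"rz":0},{"claw":0.5,"x":-0.001,"y":0.003,"z":-0.025,"rx":0,"ry":0,"rz":0},{"claw":0.5,"x":-0.001,"y":0.003,"z":-0.035,"rx":0,"ry":0,"rz":0},{"claw":0.5,"x":-0.001,"y":0.003,"z":-0.041,"rx":0,"ry":0,"rz":0},{"claw":0.5,"x":-0.001,"y":0.003,"z":-0.045,"rx":0,"ry":0,"rz":0},{"claw":0.5,"x":-0.001,"y":0.003,"z":-0.045,"rx":0,"ry":0,"rz":0}])

```text
t: 22.58
tool_pos: [0.5653, 0.0552, 0.0715]
eef_rot: [180.0, 0.0, 105.5]
force: [-2.3, -0.6, 1.6]
gripper_width: 0.0595
```

servo_tool(increments=[{"claw":0.5,"x":0,"y":0,"z":-0.001,"rx":0,"ry":0,"rz":0},{"claw":0.75,"x":0,"y":0,"z":0,"rx":0,"ry":0,"rz":0},{"claw":0.85,"x":0,"y":0,"z":0,"rx":0,"ry":0,"rz":0},{"claw":0.85,"x":0,"y":0,"z":0.01,"rx":0,"ry":0,"rz":0},{"claw":0.85,"x":0,"y":0,"z":0.06,"rx":0,"ry":0,"rz":0},{"claw":0.85,"x":-0.01,"y":-0.02,"z":0.11,"rx":0,"ry":0,"rz":0},{"claw":0.85,"x":-0.02,"y":-0.07,"z":0.11,"rx":0,"ry":0,"rz":-5},{"claw":0.85,"x":-0.04,"y":-0.12,"z":0.11,"rx":0,"ry":0,"rz":-5},{"claw":0.85,"x":-0.06,"y":-0.18,"z":0.1,"rx":0,"ry":0,"rz":-5},{"claw":0.85,"x":-0.08,"y":-0.24,"z":0.08,"rx":0,"ry":0,"rz":-5},{"claw":0.85,"x":-0.1,"y":-0.3,"z":0.06,"rx":0,"ry":0,"rz":-5},{"claw":0.85,"x":-0.11,"y":-0.35,"z":0.03,"rx":0,"ry":0,"rz":-5}])

```text
t: 24.08
tool_pos: [0.4563, -0.2927, 0.1046]
eef_rot: [179.9, 0.1, 100.4]
force: [1.1, -0.0, 0.2]
gripper_width: 0.079
```

```bash
python3 look.py scene s12.png 120 290 90 310 3.6; python3 look.py top t12.png 130 270 180 400 3.6; python3 meas.py 0.05 0.09
```

```text
{'t': np.float64(24.125), 'tool_pos': array([ 0.4501, -0.3017,  0.0997]), 'eef_rot': array([-179.5359,    0.2219,   99.7201]), 'force': array([-1.5252, -6.1531, -1.4686]), 'gripper_width': np.float64(0.0793), 'q': array([ 47.1564,  37.3648, -24.6712, 107.1147,  23.5339,  40.8192,
        18.5144])}
{'t': np.float64(24.175), 'tool_pos': array([ 0.4511, -0.2979,  0.1008]), 'eef_rot': array([-179.5671,    0.0599,   99.738 ]), 'force': array([-0.422 ,  0.172 , -0.2382]), 'gripper_width': np.float64(0.0792), 'q': array([ 46.9882,  37.244 , -24.8831, 107.1906,  23.3549,  40.947 ,
        18.3131])}
389 lo [-0.0323 -0.0339  0.051 ] hi [0.0274 0.0373 0.0773] med [-0.0019  0.0065  0.07  ]
((-2.4384918212890625, 1.6994743347167969), (71.1897964477539, 59.69160842895508), 89.9375228881836)
```

View pics/s12.png

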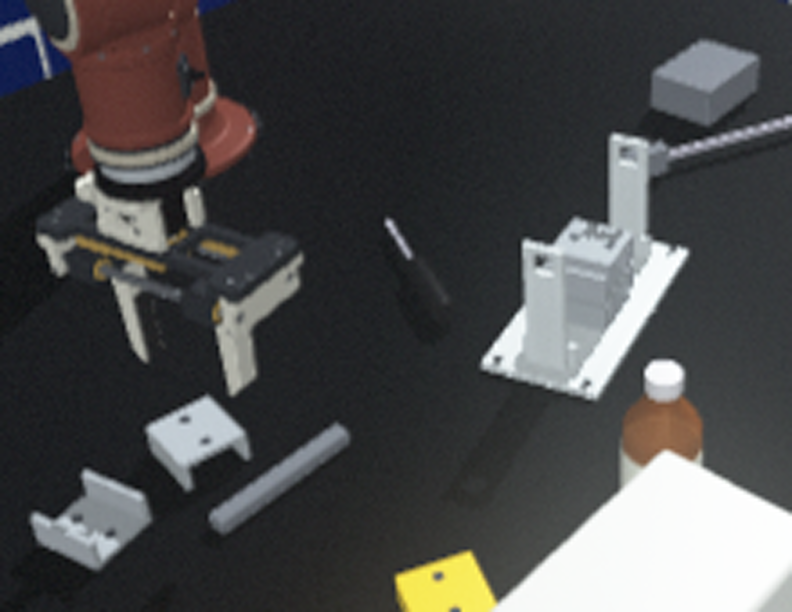

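View pics/t12.png

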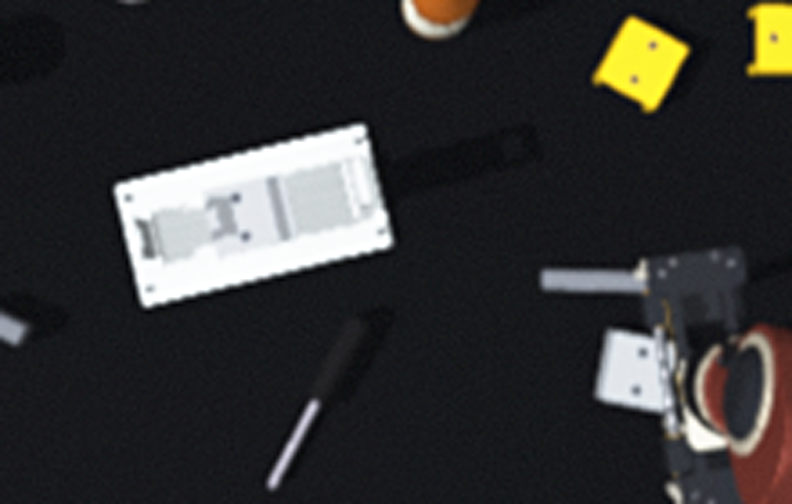

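servo_tool(increments=[{"claw":0.85,"x":-0.008,"y":-0.05,"z":-0.02,"rx":0,"ry":0,"rz":0},{"claw":0.85,"x":-0.008,"y":-0.101,"z":-0.03,"rx":0,"ry":0,"rz":0},{"claw":0.85,"x":-0.008,"y":-0.101,"z":-0.05,"rx":0,"ry":0,"rz":0},{"claw":0.85,"x":-0.008,"y":-0.101,"z":-0.05,"rx":0,"ry":0,"rz":0},{"claw":0.85,"x":-0.008,"y":-0.101,"z":-0.05,"rx":0,"ry":0,"rz":0}])

```text
t: 24.8
tool_pos: [0.4496, -0.3898, 0.0548]
eef_rot: [179.9, 0.0, 100.6]
force: [0.6, 0.0, 0.5]
gripper_width: 0.0791
```

```bash
python3 look.py scene s13.png 170 290 90 240 5
```

```text
{'t': np.float64(24.85), 'tool_pos': array([ 0.4496, -0.39  ,  0.055 ]), 'eef_rot': array([179.9061,   0.0329, 100.6008]), 'force': array([-0.0487,  0.8031,  0.3116]), 'gripper_width': np.float64(0.0788), 'q': array([ 53.4033,  44.5947, -24.0155, 100.2747,  25.9652,  40.6093,
        26.1383])}
```

View pics/s13.png

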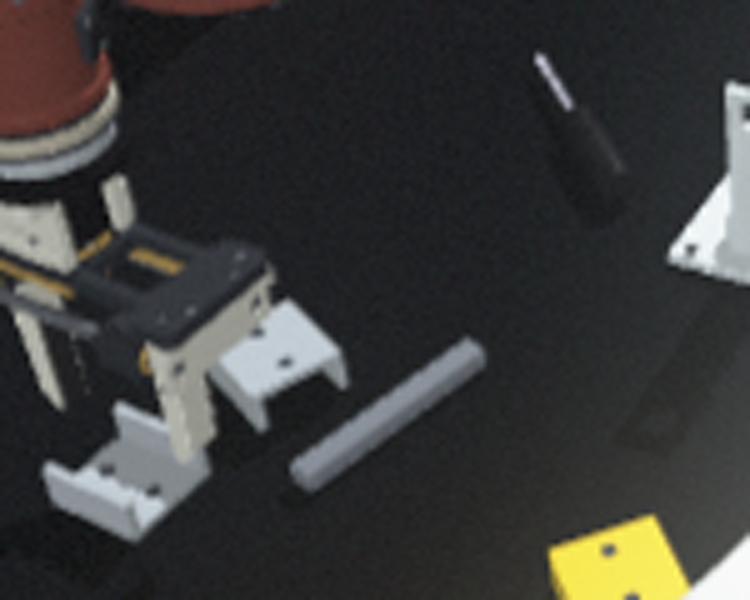

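servo_tool(increments=[{"claw":0.85,"x":-0.004,"y":-0.008,"z":0,"rx":0,"ry":0,"rz":0},{"claw":0.85,"x":-0.004,"y":-0.008,"z":-0.025,"rx":0,"ry":0,"rz":0},{"claw":0.85,"x":-0.004,"y":-0.008,"z":-0.036,"rx":0,"ry":0,"rz":0},{"claw":0.85,"x":-0.004,"y":-0.008,"z":-0.041,"rx":0,"ry":0,"rz":0},{"claw":0.85,"x":-0.004,"y":-0.008,"z":-0.0425,"rx":0,"ry":0,"rz":0},{"claw":0.85,"x":-0.004,"y":-0.008,"z":-0.0425,"rx":0,"ry":0,"rz":0}])

```text
t: 25.6
tool_pos: [0.4448, -0.3992, 0.0118]
eef_rot: [180.0, 0.0, 100.5]
force: [-0.5, -0.3, 0.1]
gripper_width: 0.0792
```

servo_tool(increments=[{"claw":0.5,"x":0,"y":0.001,"z":0,"rx":0,"ry":0,"rz":0},{"claw":0.5,"x":0,"y":0.001,"z":0,"rx":0,"ry":0,"rz":0},{"claw":0.5,"x":0,"y":0.001,"z":0,"rx":0,"ry":0,"rz":0},{"claw":0.5,"x":0,"y":0.001,"z":0,"rx":0,"ry":0,"rz":0}])

```text
t: 26.1
tool_pos: [0.4447, -0.3981, 0.0115]
eef_rot: [180.0, 0.0, 100.5]
force: [-0.4, -0.0, 1.9]
gripper_width: 0.0594
```

servo_tool(increments=[{"claw":0.5,"x":0,"y":0,"z":0.02,"rx":0,"ry":0,"rz":0},{"claw":0.5,"x":0.01,"y":0.02,"z":0.07,"rx":0,"ry":0,"rz":0},{"claw":0.5,"x":0.02,"y":0.06,"z":0.11,"rx":0,"ry":0,"rz":5},{"claw":0.5,"x":0.03,"y":0.11,"z":0.14,"rx":0,"ry":0,"rz":5},{"claw":0.5,"x":0.05,"y":0.16,"z":0.165,"rx":0,"ry":0,"rz":5},{"claw":0.5,"x":0.065,"y":0.21,"z":0.17,"rx":0,"ry":0,"rz":5},{"claw":0.5,"x":0.08,"y":0.26,"z":0.17,"rx":0,"ry":0,"rz":5},{"claw":0.5,"x":0.095,"y":0.31,"z":0.17,"rx":0,"ry":0,"rz":5},{"claw":0.5,"x":0.11,"y":0.36,"z":0.17,"rx":0,"ry":0,"rz":5},{"claw":0.5,"x":0.12,"y":0.41,"z":0.17,"rx":0,"ry":0,"rz":5},{"claw":0.5,"x":0.124,"y":0.4424,"z":0.17,"rx":0,"ry":0,"rz":5},{"claw":0.5,"x":0.124,"y":0.4424,"z":0.15,"rx":0,"ry":0,"rz":5}])

```text
t: 27.6
tool_pos: [0.569, 0.0494, 0.1623]
eef_rot: [179.8, -0.1, 105.9]
force: [-0.8, -0.3, -0.9]
gripper_width: 0.0591
```

servo_tool(increments=[{"claw":0.5,"x":0,"y":0,"z":-0.03,"rx":0,"ry":0,"rz":0},{"claw":0.5,"x":0,"y":0,"z":-0.03,"rx":0,"ry":0,"rz":0},{"claw":0.5,"x":0,"y":0,"z":-0.03,"rx":0,"ry":0,"rz":0}])

```text
t: 27.98
tool_pos: [0.5687, 0.0444, 0.1319]
eef_rot: [180.0, -0.0, 105.5]
force: [0.9, -1.2, -0.8]
gripper_width: 0.0591
```

```bash
python3 look.py scene s14.png 120 250 190 340 5
```

```text
{'t': np.float64(28.025), 'tool_pos': array([0.569 , 0.0444, 0.1323]), 'eef_rot': array([179.896 ,   0.0043, 105.4584]), 'force': array([-0.1123, -0.3214, -1.8219]), 'gripper_width': np.float64(0.0591), 'q': array([ 10.6894,  37.0778, -27.6779, 101.0645,  22.4035,  47.2819,
       -12.1541])}
```

View pics/s14.png

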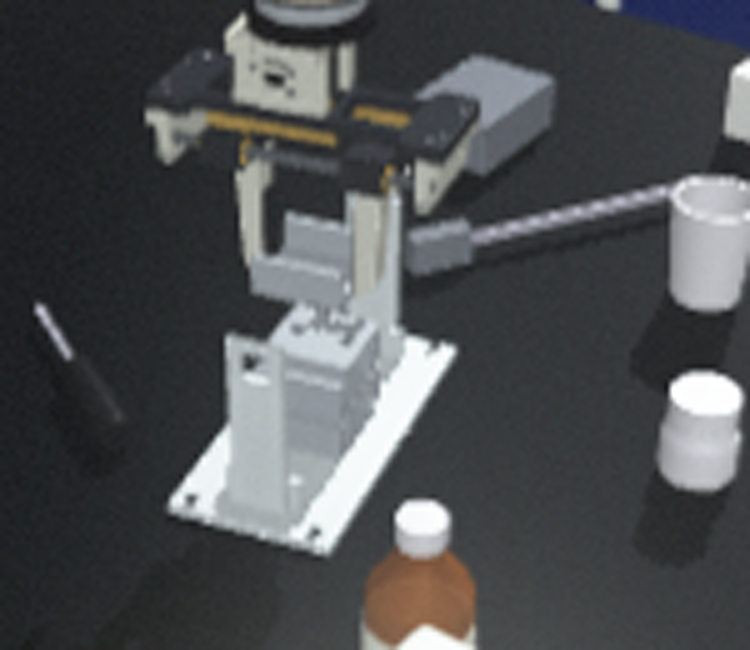

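servo_tool(increments=[{"claw":0.5,"x":0,"y":0,"z":-0.02,"rx":0,"ry":0,"rz":0},{"claw":0.5,"x":0,"y":0,"z":-0.035,"rx":0,"ry":0,"rz":0},{"claw":0.5,"x":0,"y":0,"z":-0.045,"rx":0,"ry":0,"rz":0},{"claw":0.5,"x":0,"y":0,"z":-0.049,"rx":0,"ry":0,"rz":0},{"claw":0.5,"x":0,"y":0,"z":-0.051,"rx":0,"ry":0,"rz":0},{"claw":0.5,"x":0,"y":0,"z":-0.051,"rx":0,"ry":0,"rz":0}])

```text
t: 28.78
tool_pos: [0.5683, 0.0443, 0.0815]
eef_rot: [180.0, 0.0, 105.5]
force: [-3.1, -0.9, 4.5]
gripper_width: 0.0593
```

servo_tool(increments=[{"claw":0.75,"x":0,"y":0,"z":0,"rx":0,"ry":0,"rz":0},{"claw":0.85,"x":0,"y":0,"z":0,"rx":0,"ry":0,"rz":0},{"claw":0.85,"x":0,"y":0,"z":0.01,"rx":0,"ry":0,"rz":0},{"claw":0.85,"x":0,"y":0,"z":0.05,"rx":0,"ry":0,"rz":0},{"claw":0.85,"x":-0.01,"y":-0.02,"z":0.09,"rx":0,"ry":0,"rz":0},{"claw":0.85,"x":-0.02,"y":-0.07,"z":0.1,"rx":0,"ry":0,"rz":-8},{"claw":0.85,"x":-0.04,"y":-0.12,"z":0.1,"rx":0,"ry":0,"rz":-16},{"claw":0.85,"x":-0.06,"y":-0.18,"z":0.09,"rx":0,"ry":0,"rz":-24.5},{"claw":0.85,"x":-0.09,"y":-0.23,"z":0.07,"rx":0,"ry":0,"rz":-24.5},{"claw":0.85,"x":-0.11,"y":-0.29,"z":0.05,"rx":0,"ry":0,"rz":-24.5},{"claw":0.85,"x":-0.128,"y":-0.341,"z":0.03,"rx":0,"ry":0,"rz":-24.5},{"claw":0.85,"x":-0.128,"y":-0.341,"z":0.01,"rx":0,"ry":0,"rz":-24.5}])

```text
t: 30.28
tool_pos: [0.4374, -0.3036, 0.0898]
eef_rot: [-180.0, 0.2, 80.3]
force: [0.9, 1.9, 0.2]
gripper_width: 0.0789
```

servo_tool(increments=[{"claw":0.85,"x":0,"y":0,"z":-0.015,"rx":0,"ry":0,"rz":0},{"claw":0.85,"x":0,"y":0,"z":-0.015,"rx":0,"ry":0,"rz":0}])

```text
t: 30.52
tool_pos: [0.4405, -0.2952, 0.0747]
eef_rot: [-179.9, -0.1, 81.1]
force: [1.0, 0.4, 0.1]
gripper_width: 0.079
```

```bash
python3 look.py scene s15.png 120 290 90 310 3.6; python3 look.py top t15.png ; python3 meas.py 0.08 0.115
```

```text
{'t': np.float64(30.575), 'tool_pos': array([ 0.4411, -0.2954,  0.0754]), 'eef_rot': array([179.9895,  -0.0471,  81.1195]), 'force': array([0.4636, 0.8571, 0.3431]), 'gripper_width': np.float64(0.079), 'q': array([ 44.3521,  38.0908, -19.7602, 110.108 ,  21.0554,  35.3278,
         2.2463])}
{'t': np.float64(30.625), 'tool_pos': array([ 0.4415, -0.2956,  0.0759]), 'eef_rot': array([179.9334,  -0.0143,  81.1135]), 'force': array([-0.0392,  0.3523, -0.0182]), 'gripper_width': np.float64(0.0791), 'q': array([ 44.354 ,  38.0509, -19.7602, 110.0829,  21.0578,  35.3273,
         2.2455])}
73 lo [-0.0305 -0.0311  0.08  ] hi [0.0262 0.0245 0.1002] med [-0.0024  0.0193  0.0961]
((-2.1495094299316406, -3.314199447631836), (56.68436813354492, 55.543495178222656), 0.04975120723247528)
```

View pics/s15.png

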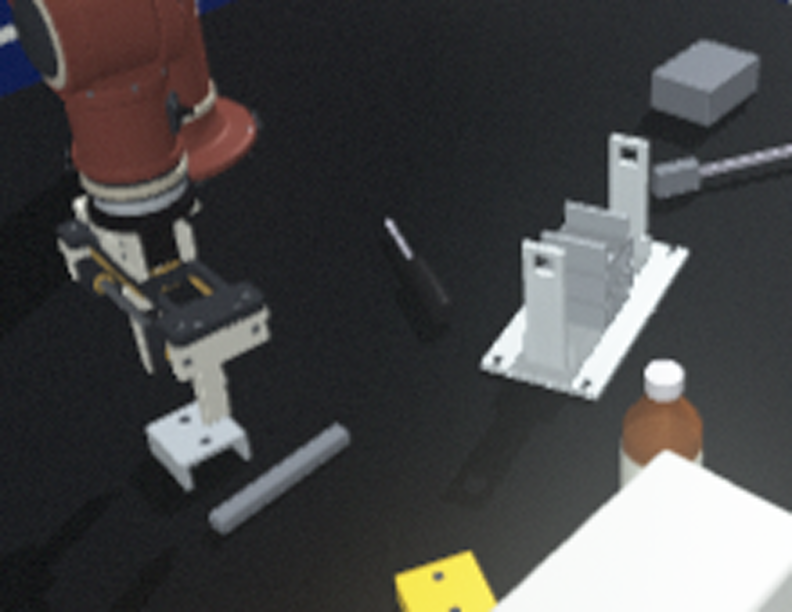

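View pics/t15.png

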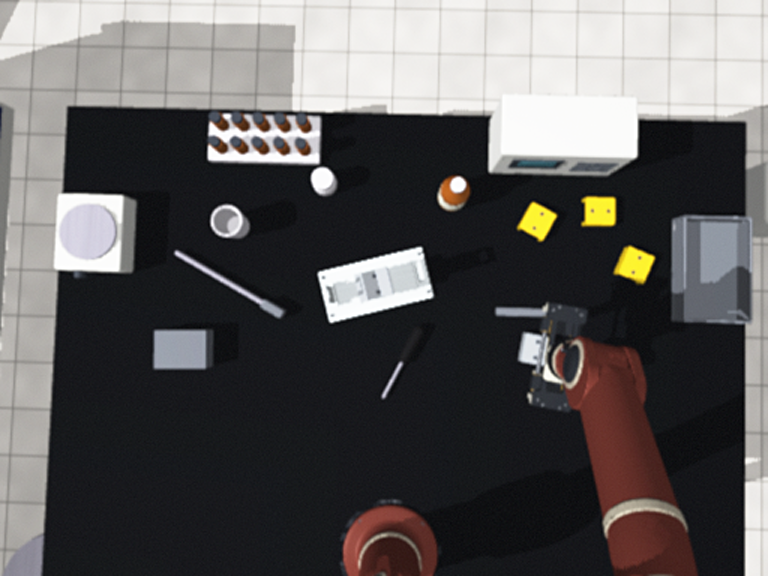

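servo_tool(increments=[{"claw":0.85,"x":-0.001,"y":-0.001,"z":-0.025,"rx":0,"ry":0,"rz":0},{"claw":0.85,"x":-0.001,"y":-0.001,"z":-0.044,"rx":0,"ry":0,"rz":0},{"claw":0.85,"x":-0.001,"y":-0.001,"z":-0.048,"rx":0,"ry":0,"rz":0},{"claw":0.85,"x":-0.001,"y":-0.001,"z":-0.048,"rx":0,"ry":0,"rz":0},{"claw":0.5,"x":-0.001,"y":-0.001,"z":-0.048,"rx":0,"ry":0,"rz":0},{"claw":0.5,"x":-0.001,"y":-0.001,"z":-0.048,"rx":0,"ry":0,"rz":0},{"claw":0.5,"x":-0.001,"y":-0.001,"z":-0.048,"rx":0,"ry":0,"rz":0},{"claw":0.5,"x":-0.001,"y":-0.001,"z":-0.048,"rx":0,"ry":0,"rz":0}])

```text
t: 31.62
tool_pos: [0.4399, -0.2979, 0.0279]
eef_rot: [179.9, 0.0, 81.0]
force: [-0.9, -0.1, 4.5]
gripper_width: 0.0594
```

servo_tool(increments=[{"claw":0.5,"x":0,"y":0,"z":0.02,"rx":0,"ry":0,"rz":0},{"claw":0.5,"x":0.01,"y":0.02,"z":0.07,"rx":0,"ry":0,"rz":0},{"claw":0.5,"x":0.02,"y":0.05,"z":0.12,"rx":0,"ry":0,"rz":8},{"claw":0.5,"x":0.04,"y":0.1,"z":0.15,"rx":0,"ry":0,"rz":16},{"claw":0.5,"x":0.06,"y":0.15,"z":0.165,"rx":0,"ry":0,"rz":24.5},{"claw":0.5,"x":0.08,"y":0.2,"z":0.165,"rx":0,"ry":0,"rz":24.5},{"claw":0.5,"x":0.095,"y":0.25,"z":0.165,"rx":0,"ry":0,"rz":24.5},{"claw":0.5,"x":0.11,"y":0.3,"z":0.165,"rx":0,"ry":0,"rz":24.5},{"claw":0.5,"x":0.1257,"y":0.355,"z":0.165,"rx":0,"ry":0,"rz":24.5},{"claw":0.5,"x":0.1257,"y":0.355,"z":0.14,"rx":0,"ry":0,"rz":24.5},{"claw":0.5,"x":0.1257,"y":0.355,"z":0.12,"rx":0,"ry":0,"rz":24.5},{"claw":0.5,"x":0.1257,"y":0.355,"z":0.12,"rx":0,"ry":0,"rz":24.5}])

```text
t: 33.12
tool_pos: [0.5631, 0.0567, 0.1451]
eef_rot: [-179.7, -0.0, 105.5]
force: [0.2, -0.8, -1.4]
gripper_width: 0.0596
```

```bash
python3 look.py scene s16.png 100 250 180 340 4.5; python3 - <<'E'
from seg import *
C=np.array([.5685,.0485]);a=np.radians(15.5);R=np.array([[np.cos(a),-np.sin(a)],[np.sin(a),np.cos(a)]])
p=load('last_scene.npz');P=cloud(p).reshape(-1,3);L=np.c_[(P[:,:2]-C)@R,P[:,2]]
for lo,hi in((.123,.142),(.078,.095)):
    m=(abs(L[:,0])<.028)&(L[:,1]>-.045)&(L[:,1]<.0)&(L[:,2]>lo)&(L[:,2]<hi)
    T=L[m];print(len(T),np.percentile(T[:,1],[5,50,95]))
E
```

```text
{'t': np.float64(33.175), 'tool_pos': array([0.5642, 0.057 , 0.1464]), 'eef_rot': array([-179.8422,   -0.0159,  105.4687]), 'force': array([ 0.0984,  0.061 , -1.8431]), 'gripper_width': np.float64(0.0596), 'q': array([ 10.4076,  36.0899, -29.261 , 100.6355,  22.3073,  49.2903,
       -13.5114])}
118 [-0.0189 -0.0159 -0.0029]
72 [-0.0354 -0.0326 -0.0284]
```

View pics/s16.png

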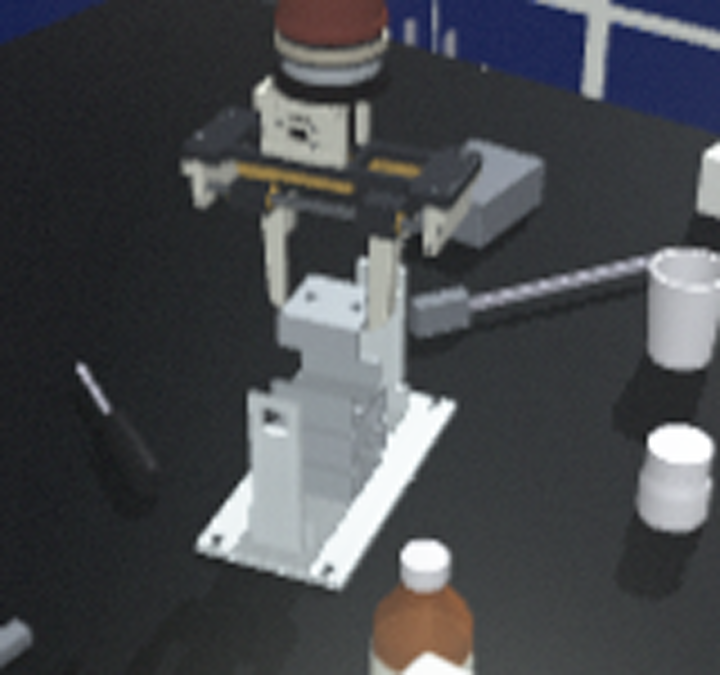

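servo_tool(increments=[{"claw":0.5,"x":0,"y":0,"z":-0.015,"rx":0,"ry":0,"rz":0},{"claw":0.5,"x":0,"y":0,"z":-0.025,"rx":0,"ry":0,"rz":0},{"claw":0.5,"x":0,"y":0,"z":-0.034,"rx":0,"ry":0,"rz":0},{"claw":0.5,"x":0,"y":0,"z":-0.041,"rx":0,"ry":0,"rz":0},{"claw":0.5,"x":0,"y":0,"z":-0.045,"rx":0,"ry":0,"rz":0},{"claw":0.5,"x":0,"y":0,"z":-0.045,"rx":0,"ry":0,"rz":0}])

```text
t: 33.92
tool_pos: [0.5651, 0.0575, 0.1029]
eef_rot: [180.0, 0.0, 105.5]
force: [-1.1, -0.7, 2.3]
gripper_width: 0.0596
```

servo_tool(increments=[{"claw":0.5,"x":0,"y":0,"z":-0.001,"rx":0,"ry":0,"rz":0},{"claw":0.75,"x":0,"y":0,"z":-0.0005,"rx":0,"ry":0,"rz":0},{"claw":0.85,"x":0,"y":0,"z":0,"rx":0,"ry":0,"rz":0},{"claw":0.85,"x":0,"y":0,"z":0.01,"rx":0,"ry":0,"rz":0},{"claw":0.85,"x":0,"y":0,"z":0.05,"rx":0,"ry":0,"rz":0},{"claw":0.85,"x":-0.01,"y":0,"z":0.1,"rx":0,"ry":0,"rz":0},{"claw":0.85,"x":-0.06,"y":-0.03,"z":0.13,"rx":0,"ry":0,"rz":0},{"claw":0.85,"x":-0.11,"y":-0.06,"z":0.13,"rx":0,"ry":0,"rz":0},{"claw":0.85,"x":-0.12,"y":-0.12,"z":0.13,"rx":0,"ry":0,"rz":0},{"claw":0.85,"x":-0.12,"y":-0.12,"z":0.13,"rx":0,"ry":0,"rz":0}])

```text
t: 35.17
tool_pos: [0.4438, -0.0682, 0.2326]
eef_rot: [-179.9, 0.2, 104.9]
force: [-0.4, 1.0, -0.1]
gripper_width: 0.0794
```

```bash
python3 look.py scene s17.png 120 250 190 340 5; python3 look.py top t17.png 130 270 100 310 3.7; python3 meas.py 0.08 0.115; python3 - <<'E'
from seg import *
p=load('last_top.npz');P=cloud(p);X,Y,Z=P[...,0],P[...,1],P[...,2]
m=(X>.45)&(X<.65)&(Y>.18)&(Y<.52)&(Z>.005)&(Z<.05)
f=p['frame']
mm=m.astype(np.uint8);k,l,st,c=cv2.connectedComponentsWithStats(mm)
for i in range(1,k):
    if st[i,4]<20: continue
    Q=P[l==i];print(st[i],np.mean(Q,0),Q[:,2].max(),cv2.minAreaRect((Q[:,:2]*1000).astype(np.float32)))
    T=Q[Q[:,2]>.024]
    if len(T)>10: print('  grip top',len(T),T.mean(0),cv2.minAreaRect((T[:,:2]*1000).astype(np.float32)))
    v=cv2.fitLine((Q[:,:2]*1000).astype(np.float32),cv2.DIST_L2,0,.01,.01).ravel();print('  line',v,np.degrees(np.arctan2(v[1],v[0])))
for n in('top','scene'):
    q=ctrl.grab_frame(n)
    for w in('rod_grip','rod_tip','eye_left','eye_right'):print(n,w,[(np.round(r['point'],4),round(r['conf'],2)) for r in ctrl.tip_of(w,q)])
E
```

```text
{'t': np.float64(35.225), 'tool_pos': array([ 0.4447, -0.0651,  0.2328]), 'eef_rot': array([179.9736,   0.065 , 105.1392]), 'force': array([0.2191, 0.6572, 0.0242]), 'gripper_width': np.float64(0.0793), 'q': array([ 30.8911,  20.1371, -33.9958, 112.1167,  14.2508,  51.8051,
         4.7721])}
{'t': np.float64(35.275), 'tool_pos': array([ 0.4453, -0.063 ,  0.2328]), 'eef_rot': array([179.9284,   0.0058, 105.3645]), 'force': array([ 0.4653,  1.1288, -0.0048]), 'gripper_width': np.float64(0.0791), 'q': array([ 30.7512,  20.169 , -34.1132, 112.0869,  14.2307,  51.7965,
         4.7655])}
413 lo [-0.0321 -0.0311  0.0813] hi [0.0281 0.0405 0.1082] med [-0.0019  0.0096  0.1006]
((-1.936105728149414, 4.52033805847168), (71.67021942138672, 59.976016998291016), 89.5447998046875)
[117 168  73  45 311] [0.552  0.3443 0.0217] 0.03563275375392294 ((563.2981567382812, 360.81610107421875), (267.9678649902344, 23.624902725219727), 60.03083419799805)
  grip top 91 [0.5097 0.2661 0.0295] ((509.3210754394531, 266.2960205078125), (50.11400604248047, 18.309640884399414), 61.30984878540039)
  line [  0.469
[... 285 characters left out ...]
125), (9.367977142333984, 110.77750396728516), 0.9706780910491943)
  line [  0.0097  -1.     455.299  443.947 ] -89.4469
top rod_grip [(array([0.5134, 0.2662, 0.016 ]), 0.84)]
top rod_tip [(array([0.5147, 0.2647, 0.0129]), 0.71), (array([0.6272, 0.4854, 0.0145]), 0.6)]
top eye_left [(array([0.543 , 0.1394, 0.1188]), 0.79)]
top eye_right [(array([ 0.5949, -0.041 ,  0.1135]), 0.87), (array([0.5454, 0.1364, 0.1189]), 0.5)]
scene rod_grip [(array([0.5115, 0.2613, 0.0179]), 0.71)]
scene rod_tip [(array([ 0.4075, -0.0163,  0.0012]), 0.3), (array([ 0.4159,  0.4506, -0.0014]), 0.29)]
scene eye_left [(array([0.5463, 0.1402, 0.1143]), 0.85)]
scene eye_right [(array([ 0.5953, -0.0469,  0.1093]), 0.89)]
```

View pics/s17.png

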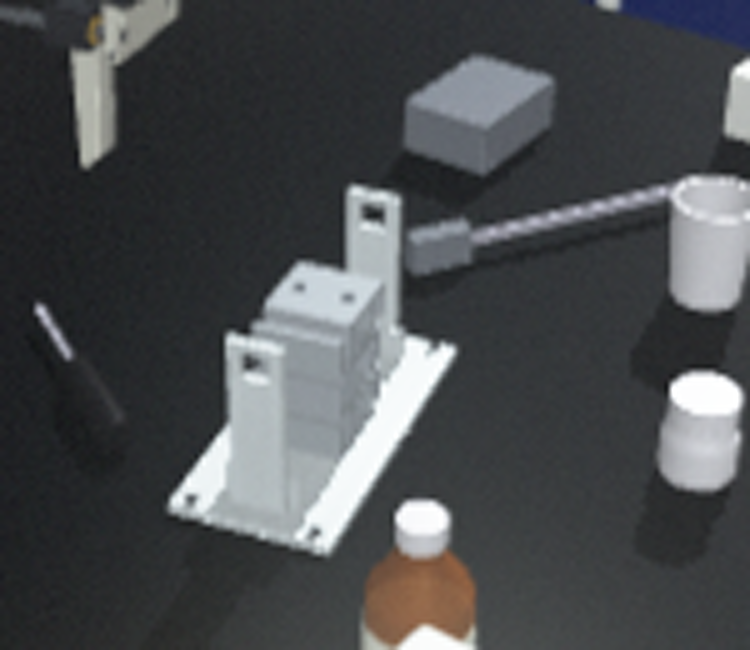

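View pics/t17.png

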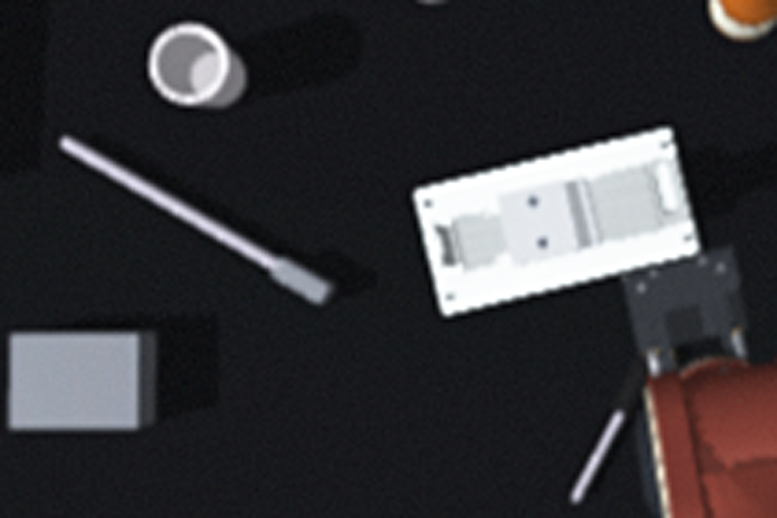

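```bash
python3 - <<'E'
from seg import *
for n in('top','scene'):
    p=load(n+'0.npz');P=cloud(p).reshape(-1,3)
    m=(P[:,0]>.68)&(P[:,0]<1.2)&(P[:,1]<-.2)&(P[:,1]>-.6)&(P[:,2]>.06)
    T=P[m];print(n,np.percentile(T,[0,1,50,99,100],axis=0))
p=load('last_top.npz');P=cloud(p);X,Y,Z=P[...,0],P[...,1],P[...,2]
m=(X>.45)&(X<.65)&(Y>.28)&(Y<.52)&(Z>.008)&(Z<.05)&~((X<.5)&(Y>.36))
Q=P[m];d=np.array([np.cos(1.08),np.sin(1.08)])
s=(Q[:,:2]-[.509,.266])@d;R=Q[(s>.05)&(s<.24)]
v=cv2.fitLine((R[:,:2]*1000).astype(np.float32),cv2.DIST_HUBER,0,.01,.01).ravel();print(len(R),v,np.degrees(np.arctan2(v[1],v[0])),'max s',s.max(), 'z',np.median(R[:,2]))
t=(266-v[3])/v[1];print('x at y=.266',v[2]+t*v[0])
E
```

```text
top [[ 0.8134 -0.4483  0.06  ]
 [ 0.8149 -0.445   0.0669]
 [ 0.8655 -0.3234  0.1497]
 [ 0.9358 -0.2027  0.1544]
 [ 0.94   -0.2001  0.1565]]
scene [[ 0.8221 -0.4514  0.0601]
 [ 0.8256 -0.4507  0.0629]
 [ 0.9016 -0.3629  0.1478]
 [ 0.942  -0.204   0.1508]
 [ 0.9428 -0.2001  0.1524]]
182 [  0.4755   0.8797 577.3936 391.7142] 61.609806 max s 0.24330729051113628 z 0.01887313434098581
x at y=.266 509.44803
```

servo_tool(increments=[{"claw":0.6,"x":0.01,"y":0.05,"z":0,"rx":0,"ry":0,"rz":-10},{"claw":0.6,"x":0.02,"y":0.1,"z":0,"rx":0,"ry":0,"rz":-20},{"claw":0.6,"x":0.03,"y":0.16,"z":0,"rx":0,"ry":0,"rz":-30},{"claw":0.6,"x":0.05,"y":0.22,"z":0,"rx":0,"ry":0,"rz":-40},{"claw":0.6,"x":0.06,"y":0.28,"z":-0.03,"rx":0,"ry":0,"rz":-43.9},{"claw":0.6,"x":0.0678,"y":0.335,"z":-0.08,"rx":0,"ry":0,"rz":-43.9},{"claw":0.6,"x":0.0678,"y":0.335,"z":-0.13,"rx":0,"ry":0,"rz":-43.9},{"claw":0.6,"x":0.0678,"y":0.335,"z":-0.16,"rx":0,"ry":0,"rz":-43.9},{"claw":0.6,"x":0.0678,"y":0.335,"z":-0.16,"rx":0,"ry":0,"rz":-43.9},{"claw":0.6,"x":0.0678,"y":0.335,"z":-0.16,"rx":0,"ry":0,"rz":-43.9}])

```text
t: 37.02
tool_pos: [0.5138, 0.2728, 0.0736]
eef_rot: [179.9, -0.1, 61.5]
force: [-0.1, -1.1, 0.1]
gripper_width: 0.0554
```

```bash
python3 look.py scene s18.png 90 230 220 370 5;python3 look.py top t18.png 130 270 100 310 3.7
```

```text
{'t': np.float64(37.075), 'tool_pos': array([0.5141, 0.2729, 0.0742]), 'eef_rot': array([179.8959,  -0.1827,  61.5336]), 'force': array([ 0.7469, -0.1628,  0.8323]), 'gripper_width': np.float64(0.0557), 'q': array([-18.2685,  41.2718, -19.0742, 102.0595,  19.7107,  39.7411,
       -76.6585])}
{'t': np.float64(37.125), 'tool_pos': array([0.5142, 0.2728, 0.0743]), 'eef_rot': array([179.8816,  -0.1969,  61.5324]), 'force': array([ 0.0642, -0.288 ,  0.7819]), 'gripper_width': np.float64(0.0554), 'q': array([-18.2624,  41.2535, -19.0739, 102.0658,  19.7151,  39.7337,
       -76.6582])}
```

View pics/s18.png

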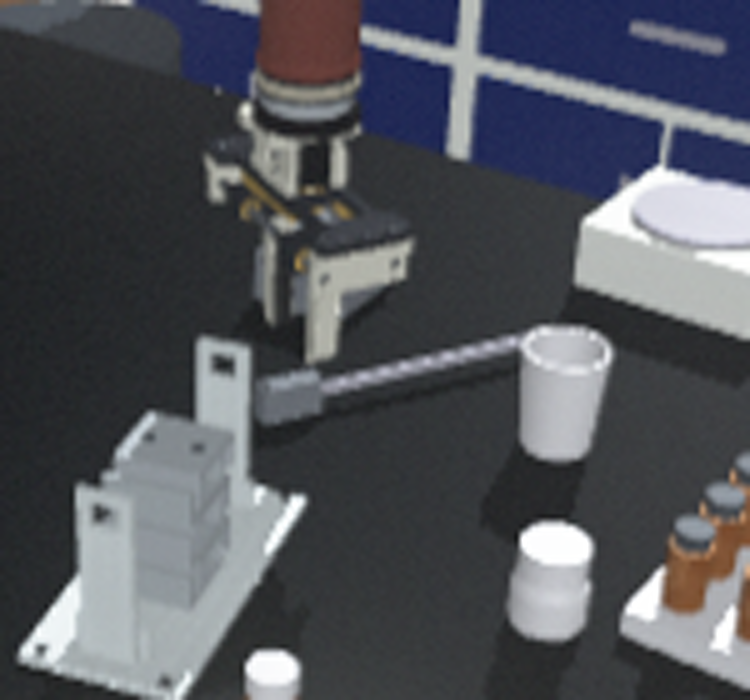

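View pics/t18.png

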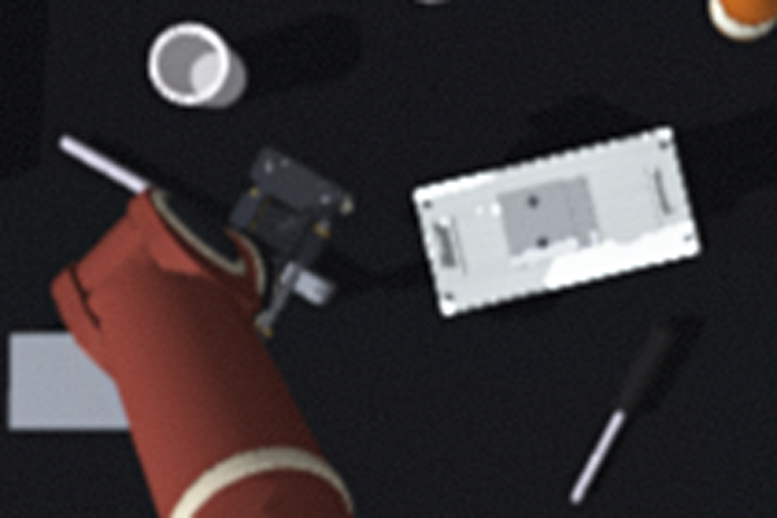

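servo_tool(increments=[{"claw":0.6,"x":0,"y":0,"z":-0.03,"rx":0,"ry":0,"rz":0},{"claw":0.6,"x":0,"y":0,"z":-0.053,"rx":0,"ry":0,"rz":0},{"claw":0.6,"x":0,"y":0,"z":-0.06,"rx":0,"ry":0,"rz":0},{"claw":0.6,"x":0,"y":0,"z":-0.06,"rx":0,"ry":0,"rz":0},{"claw":0.1,"x":0,"y":0,"z":-0.06,"rx":0,"ry":0,"rz":0},{"claw":0.1,"x":0,"y":0,"z":-0.06,"rx":0,"ry":0,"rz":0},{"claw":0.1,"x":0,"y":0,"z":-0.06,"rx":0,"ry":0,"rz":0},{"claw":0.1,"x":0,"y":0,"z":-0.06,"rx":0,"ry":0,"rz":0},{"claw":0.1,"x":0,"y":0,"z":-0.06,"rx":0,"ry":0,"rz":0},{"claw":0.1,"x":0,"y":0,"z":-0.06,"rx":0,"ry":0,"rz":0}])

```text
t: 38.38
tool_pos: [0.513, 0.2723, 0.0124]
eef_rot: [180.0, -0.0, 61.6]
force: [0.5, -0.5, 1.0]
gripper_width: 0.0177
```

servo_tool(increments=[{"claw":0.1,"x":0,"y":0,"z":0.02,"rx":0,"ry":0,"rz":0},{"claw":0.1,"x":0,"y":0,"z":0.06,"rx":0,"ry":0,"rz":0},{"claw":0.1,"x":0,"y":0,"z":0.11,"rx":0,"ry":0,"rz":0},{"claw":0.1,"x":0,"y":0,"z":0.16,"rx":0,"ry":0,"rz":0},{"claw":0.1,"x":0,"y":0,"z":0.21,"rx":0,"ry":0,"rz":5},{"claw":0.1,"x":0,"y":0,"z":0.23,"rx":0,"ry":0,"rz":12}])

```text
t: 39.12
tool_pos: [0.5132, 0.2731, 0.245]
eef_rot: [179.8, -0.2, 73.8]
force: [-0.2, 0.2, -2.7]
gripper_width: 0.0179
```

```bash
python3 look.py scene s19.png 0 230 200 430 3.2
```

```text
{'t': np.float64(39.175), 'tool_pos': array([0.5139, 0.2733, 0.2464]), 'eef_rot': array([179.7525,  -0.2577,  73.9457]), 'force': array([ 1.6782,  0.9154, -0.5069]), 'gripper_width': np.float64(0.0179), 'q': array([-12.8239,  30.1747, -27.639 ,  91.6831,  15.4234,  61.5885,
       -60.628 ])}
```

View pics/s19.png

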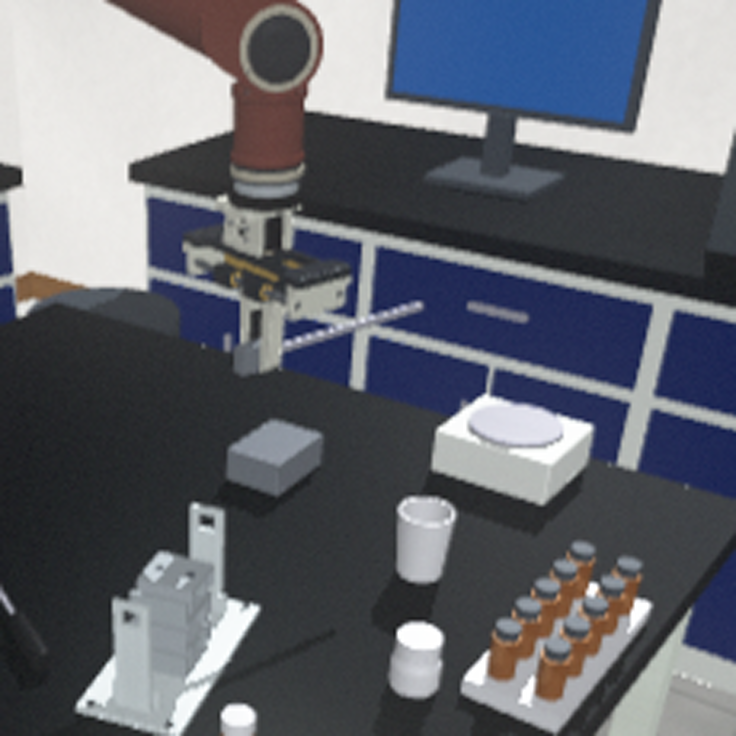

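servo_tool(increments=[{"claw":0.1,"x":0.012,"y":-0.05,"z":0,"rx":0,"ry":0,"rz":8},{"claw":0.1,"x":0.025,"y":-0.1,"z":0,"rx":0,"ry":0,"rz":16},{"claw":0.1,"x":0.04,"y":-0.15,"z":0,"rx":0,"ry":0,"rz":24},{"claw":0.1,"x":0.05,"y":-0.2,"z":0,"rx":0,"ry":0,"rz":31.9},{"claw":0.1,"x":0.065,"y":-0.25,"z":0,"rx":0,"ry":0,"rz":31.9},{"claw":0.1,"x":0.08,"y":-0.3,"z":0,"rx":0,"ry":0,"rz":31.9},{"claw":0.1,"x":0.095,"y":-0.35,"z":0,"rx":0,"ry":0,"rz":31.9},{"claw":0.1,"x":0.11,"y":-0.4,"z":0,"rx":0,"ry":0,"rz":31.9},{"claw":0.1,"x":0.12,"y":-0.45,"z":0,"rx":0,"ry":0,"rz":31.9},{"claw":0.1,"x":0.135,"y":-0.5,"z":0,"rx":0,"ry":0,"rz":31.9},{"claw":0.1,"x":0.145,"y":-0.54,"z":0,"rx":0,"ry":0,"rz":31.9},{"claw":0.1,"x":0.149,"y":-0.562,"z":0,"rx":0,"ry":0,"rz":31.9}])

```text
t: 40.67
tool_pos: [0.6606, -0.2932, 0.239]
eef_rot: [-179.7, -0.0, 105.2]
force: [-0.6, -0.5, -2.8]
gripper_width: 0.0181
```

servo_tool(increments=[{"claw":0.1,"x":0,"y":0,"z":0,"rx":0,"ry":0,"rz":0},{"claw":0.1,"x":0,"y":0,"z":0,"rx":0,"ry":0,"rz":0},{"claw":0.1,"x":0,"y":0,"z":0,"rx":0,"ry":0,"rz":0}])

```text
t: 41.05
tool_pos: [0.662, -0.2873, 0.2423]
eef_rot: [180.0, -0.1, 105.6]
force: [0.6, 0.2, -2.8]
gripper_width: 0.0181
```

```bash
python3 look.py scene s20.png;python3 look.py top t20.png
cat > rod.py <<'E'
from seg import *
C=np.array([.5685,.0485]);a=np.radians(15.5);R=np.array([[np.cos(a),-np.sin(a)],[np.sin(a),np.cos(a)]])
st=ctrl.get_state();tp=st['tool_pos'];g=np.r_[(tp[:2]-C)@R,tp[2]];print('TCP local',g)
for n in('top','scene'):
    P=cloud(load('last_%s.npz'%n)).reshape(-1,3);L=np.c_[(P[:,:2]-C)@R,P[:,2]]
    m=(L[:,1]>g[1]+.03)&(L[:,1]<g[1]+.26)&(abs(L[:,0]-g[0])<.03)&(abs(L[:,2]-g[2])<.03)
    T=L[m]
    if len(T)<10: print(n,len(T));continue
    v=cv2.fitLine((T*1000).astype(np.float32),cv2.DIST_HUBER,0,.01,.01).ravel();v=v*np.sign(v[1])if 0 else v
    s=lambda y:(v[3:]+v[:3]*(y*1000-v[4])/v[1])
    print(n,len(T),'tip y',T[:,1].max(),'at g+.05',s(g[1]+.05),'at g+.24',s(g[1]+.24))
E
python3 rod.py
```

```text
{'t': np.float64(41.1), 'tool_pos': array([ 0.662 , -0.2877,  0.2425]), 'eef_rot': array([179.9937,  -0.0424, 105.617 ]), 'force': array([-0.1479, -0.2044, -2.6927]), 'gripper_width': np.float64(0.0179), 'q': array([ 36.5643,  44.9571, -32.826 ,  65.398 ,  23.2288,  75.8129,
        21.6341])}
{'t': np.float64(41.15), 'tool_pos': array([ 0.662 , -0.2881,  0.2426]), 'eef_rot': array([179.9885,  -0.0182, 105.591 ]), 'force': array([-1.0118,  0.2161, -3.4513]), 'gripper_width': np.float64(0.0179), 'q': array([ 36.5781,  44.9611, -32.8084,  65.3725,  23.2385,  75.8129,
        21.6417])}
TCP local [ 0.0002 -0.3494  0.2426]
top 316 tip y -0.10782360215533209 at g+.05 [  -0.9524 -299.3662  249.101 ] at g+.24 [  -1.1758 -109.3662  249.2259]
scene 71 tip y -0.11184377945082834 at g+.05 [   4.3856 -299.3662  246.2493] at g+.24 [   3.9581 -109.3662  246.6315]
```

View pics/s20.png

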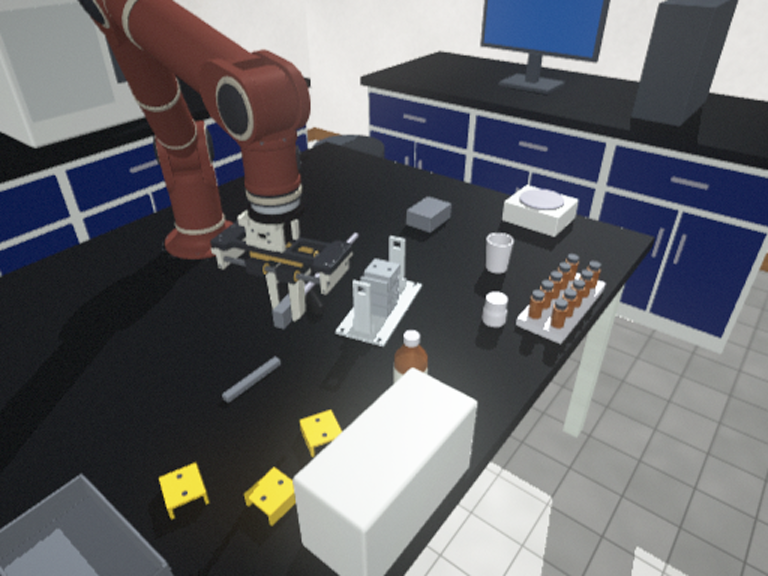

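View pics/t20.png

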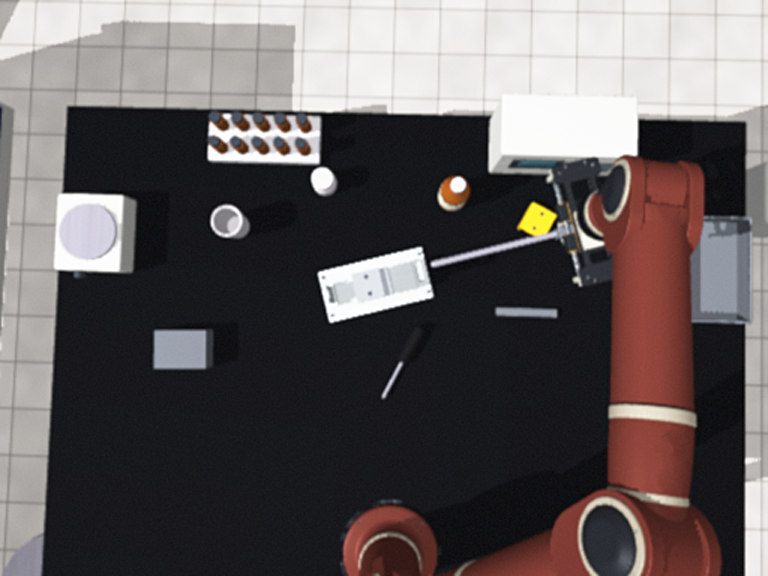

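servo_tool(increments=[{"claw":0.1,"x":0.0027,"y":-0.0096,"z":-0.01,"rx":0,"ry":0,"rz":0},{"claw":0.1,"x":0.0027,"y":-0.0096,"z":-0.05,"rx":0,"ry":0,"rz":0},{"claw":0.1,"x":0.0027,"y":-0.0096,"z":-0.09,"rx":0,"ry":0,"rz":0},{"claw":0.1,"x":0.0027,"y":-0.0096,"z":-0.12,"rx":0,"ry":0,"rz":0},{"claw":0.1,"x":0.0027,"y":-0.0096,"z":-0.1305,"rx":0,"ry":0,"rz":0},{"claw":0.1,"x":0.0027,"y":-0.0096,"z":-0.1305,"rx":0,"ry":0,"rz":0},{"claw":0.1,"x":0.0027,"y":-0.0096,"z":-0.1305,"rx":0,"ry":0,"rz":0}])

```text
t: 42.02
tool_pos: [0.6657, -0.2996, 0.1136]
eef_rot: [179.8, 0.1, 105.5]
force: [0.8, 0.7, -4.0]
gripper_width: 0.0179
```

```bash
python3 look.py scene s21.png 150 250 170 290 6;python3 look.py top t21.png 140 220 200 400 3.8; python3 rod.py
```

```text
{'t': np.float64(42.075), 'tool_pos': array([ 0.6657, -0.2995,  0.1138]), 'eef_rot': array([179.8304,   0.1056, 105.4583]), 'force': array([-0.9151,  0.5734, -2.4244]), 'gripper_width': np.float64(0.0179), 'q': array([ 36.9764,  51.6916, -30.6492,  72.7628,  26.8441,  62.3498,
        19.1351])}
{'t': np.float64(42.125), 'tool_pos': array([ 0.6656, -0.2995,  0.1137]), 'eef_rot': array([179.848 ,   0.1023, 105.4644]), 'force': array([ 0.1947,  0.5791, -1.7593]), 'gripper_width': np.float64(0.0178), 'q': array([ 36.9746,  51.6901, -30.6452,  72.7817,  26.8477,  62.3503,
        19.1328])}
TCP local [ 0.0006 -0.3613  0.1137]
top 243 tip y -0.12014107559910527 at g+.05 [   0.0088 -311.2767  120.4327] at g+.24 [  -0.1808 -121.2767  119.4891]
scene 89 tip y -0.10194927208214878 at g+.05 [   4.3988 -311.2767  118.1767] at g+.24 [   4.1032 -121.2767  117.2304]
```

View pics/s21.png

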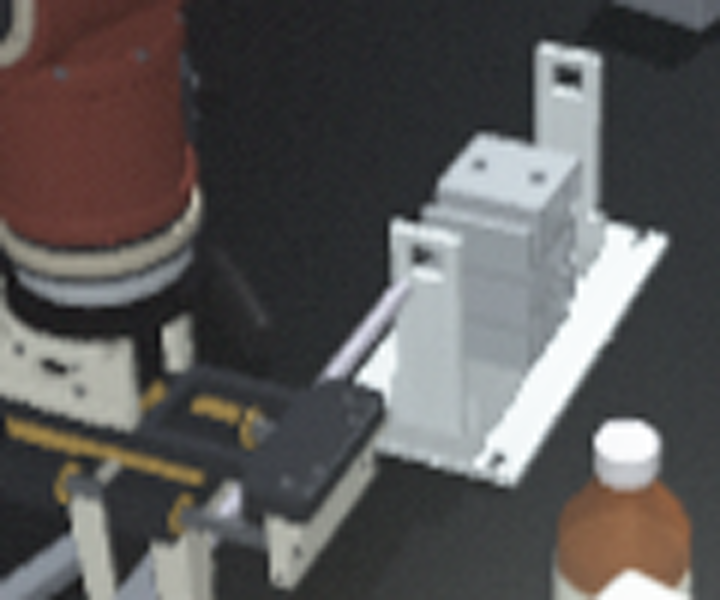

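View pics/t21.png

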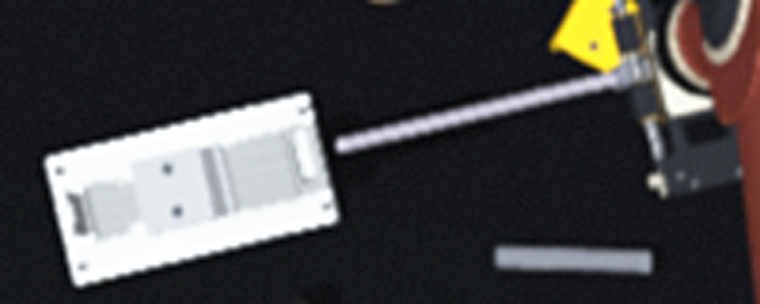

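servo_tool(increments=[{"claw":0.1,"x":-0.0035,"y":0.0116,"z":0,"rx":0,"ry":0,"rz":0},{"claw":0.1,"x":-0.0067,"y":0.0231,"z":0,"rx":0,"ry":0,"rz":0},{"claw":0.1,"x":-0.0094,"y":0.0328,"z":0,"rx":0,"ry":0,"rz":0},{"claw":0.1,"x":-0.012,"y":0.0424,"z":0,"rx":0,"ry":0,"rz":0},{"claw":0.1,"x":-0.012,"y":0.0424,"z":0,"rx":0,"ry":0,"rz":0}])

```text
t: 42.75
tool_pos: [0.6526, -0.2552, 0.112]
eef_rot: [180.0, -0.0, 105.6]
force: [0.6, -0.0, -3.1]
gripper_width: 0.018
```

```bash
python3 look.py scene s22.png 150 250 170 290 6;python3 look.py top t22.png 140 220 200 400 3.8; python3 rod.py
```

```text
{'t': np.float64(42.8), 'tool_pos': array([ 0.6526, -0.2564,  0.1119]), 'eef_rot': array([179.9943,   0.0134, 105.5251]), 'force': array([-0.2616,  0.6804, -3.0188]), 'gripper_width': np.float64(0.0177), 'q': array([ 35.0854,  49.4103, -30.6145,  78.5755,  26.7649,  59.2129,
        15.0828])}
{'t': np.float64(42.85), 'tool_pos': array([ 0.6526, -0.2572,  0.1118]), 'eef_rot': array([-179.9945,    0.0392,  105.4695]), 'force': array([-0.0981,  0.2852, -3.1842]), 'gripper_width': np.float64(0.0177), 'q': array([ 35.1141,  49.4276, -30.5796,  78.54  ,  26.7743,  59.2192,
        15.0876])}
TCP local [-0.0007 -0.3171  0.1118]
top 271 tip y -0.076717566884119 at g+.05 [  -1.4837 -267.0901  118.0239] at g+.24 [ -1.4659 -77.0901 119.612 ]
scene 192 tip y -0.09253082302023663 at g+.05 [   3.0907 -267.0901  117.5071] at g+.24 [  4.4825 -77.0901 113.2051]
```

View pics/s22.png

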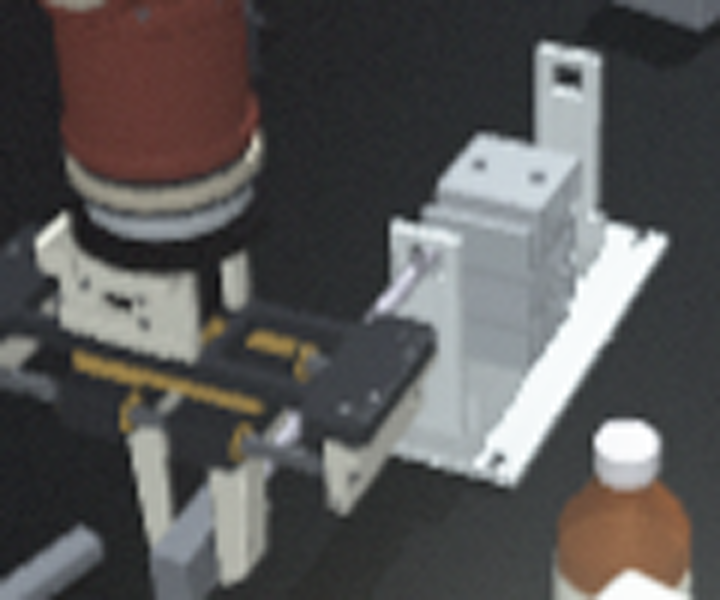

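View pics/t22.png

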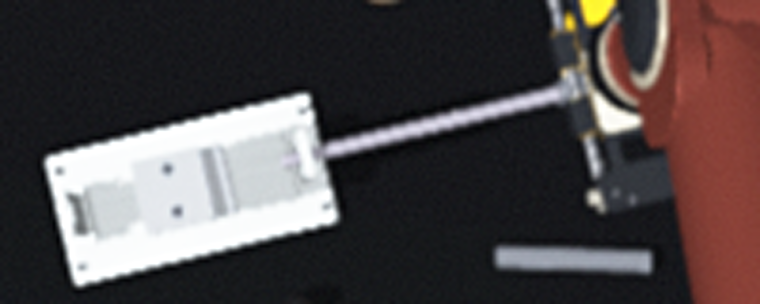

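servo_tool(increments=[{"claw":0.1,"x":-0.0037,"y":0.0135,"z":0,"rx":0,"ry":0,"rz":0},{"claw":0.1,"x":-0.0075,"y":0.027,"z":0,"rx":0,"ry":0,"rz":0},{"claw":0.1,"x":-0.0112,"y":0.0405,"z":0,"rx":0,"ry":0,"rz":0},{"claw":0.1,"x":-0.015,"y":0.054,"z":0,"rx":0,"ry":0,"rz":0},{"claw":0.1,"x":-0.0187,"y":0.0675,"z":0,"rx":0,"ry":0,"rz":0},{"claw":0.1,"x":-0.0224,"y":0.081,"z":0,"rx":0,"ry":0,"rz":0},{"claw":0.1,"x":-0.0262,"y":0.0945,"z":0,"rx":0,"ry":0,"rz":0},{"claw":0.1,"x":-0.03,"y":0.108,"z":0,"rx":0,"ry":0,"rz":0},{"claw":0.1,"x":-0.0337,"y":0.1215,"z":0,"rx":0,"ry":0,"rz":0},{"claw":0.1,"x":-0.0374,"y":0.1349,"z":0,"rx":0,"ry":0,"rz":0},{"claw":0.1,"x":-0.0374,"y":0.1349,"z":0,"rx":0,"ry":0,"rz":0},{"claw":0.1,"x":-0.0374,"y":0.1349,"z":0,"rx":0,"ry":0,"rz":0}])

```text
t: 44.35
tool_pos: [0.6153, -0.1227, 0.1118]
eef_rot: [-180.0, 0.1, 105.4]
force: [0.6, 0.3, -2.0]
gripper_width: 0.0179
```

```bash
python3 look.py scene s23.png 130 250 190 310 6;python3 look.py top t23.png 140 220 200 350 5; python3 rod.py
```

```text
{'t': np.float64(44.4), 'tool_pos': array([ 0.6152, -0.1231,  0.1117]), 'eef_rot': array([-179.9841,    0.0518,  105.4033]), 'force': array([ 0.101 , -0.7967, -2.393 ]), 'gripper_width': np.float64(0.0178), 'q': array([ 26.7231,  43.4955, -30.271 ,  92.3697,  26.4254,  51.4101,
         1.9566])}
{'t': np.float64(44.45), 'tool_pos': array([ 0.6152, -0.1231,  0.1117]), 'eef_rot': array([-179.9865,    0.0433,  105.392 ]), 'force': array([-0.4206, -0.6268, -2.5804]), 'gripper_width': np.float64(0.018), 'q': array([ 26.7321,  43.4975, -30.2758,  92.3686,  26.4189,  51.4095,
         1.9552])}
TCP local [-0.0008 -0.1778  0.1117]
top 603 tip y 0.06228769583798588 at g+.05 [  -2.0676 -127.8439  121.5484] at g+.24 [ -2.0523  62.1561 102.0979]
scene 136 tip y 0.05856883701371023 at g+.05 [   9.6374 -127.8439   99.5295] at g+.24 [  1.338   62.1561 115.5095]
```

View pics/s23.png

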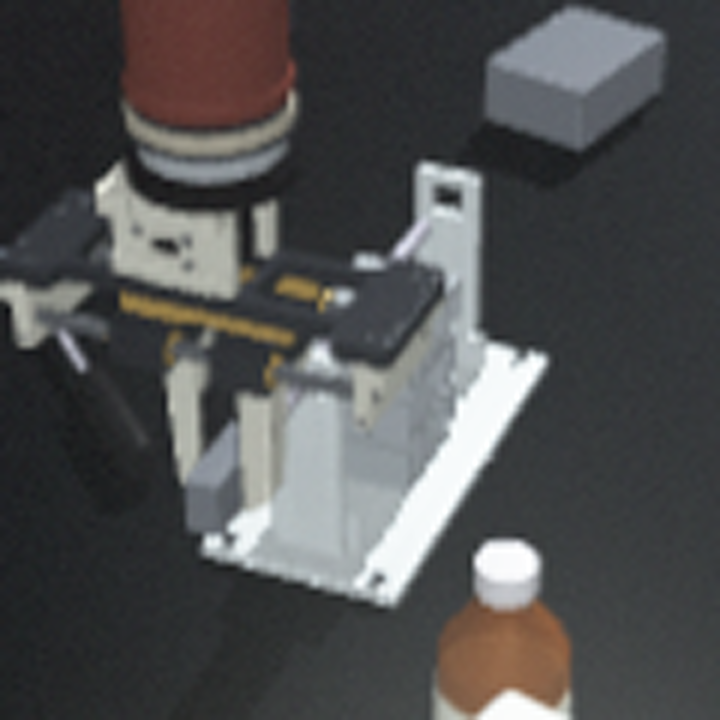

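View pics/t23.png

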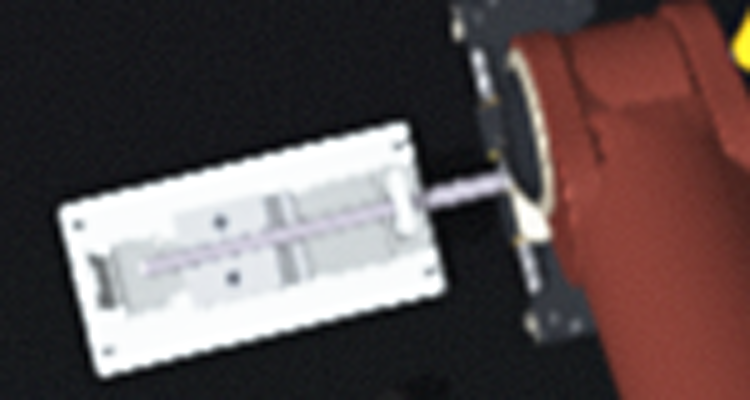

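servo_tool(increments=[{"claw":0.1,"x":-0.0027,"y":0.0096,"z":0,"rx":0,"ry":0,"rz":0},{"claw":0.1,"x":-0.0053,"y":0.0193,"z":0,"rx":0,"ry":0,"rz":0},{"claw":0.1,"x":-0.008,"y":0.0289,"z":0,"rx":0,"ry":0,"rz":0},{"claw":0.1,"x":-0.0094,"y":0.0337,"z":0,"rx":0,"ry":0,"rz":0},{"claw":0.1,"x":-0.0094,"y":0.0337,"z":0,"rx":0,"ry":0,"rz":0}])

```text
t: 45.08
tool_pos: [0.6057, -0.0876, 0.1119]
eef_rot: [180.0, -0.0, 105.5]
force: [0.6, 0.3, -1.6]
gripper_width: 0.0177
```

```bash
python3 look.py scene s24.png 130 230 220 310 7;python3 look.py top t24.png 140 220 200 350 5; python3 rod.py
```

```text
{'t': np.float64(45.125), 'tool_pos': array([ 0.6058, -0.0883,  0.1118]), 'eef_rot': array([-179.9987,    0.021 ,  105.4908]), 'force': array([-0.1494,  0.5038, -2.4339]), 'gripper_width': np.float64(0.0179), 'q': array([ 24.0144,  42.3224, -30.1935,  95.0109,  26.3085,  49.8878,
        -1.44  ])}
{'t': np.float64(45.175), 'tool_pos': array([ 0.6058, -0.0887,  0.1118]), 'eef_rot': array([-179.9915,    0.0317,  105.4542]), 'force': array([ 0.4107, -0.9494, -2.835 ]), 'gripper_width': np.float64(0.0179), 'q': array([ 24.0351,  42.3316, -30.1729,  94.9983,  26.3117,  49.8905,
        -1.4385])}
TCP local [-0.0007 -0.1422  0.1118]
top 636 tip y 0.09794844654905076 at g+.05 [ -1.9164 -92.1921 116.5478] at g+.24 [ -1.8459  97.8079 109.7442]
scene 206 tip y 0.09905055531199342 at g+.05 [ 11.6209 -92.1921 105.8923] at g+.24 [  1.8512  97.8079 116.3284]
```

View pics/s24.png

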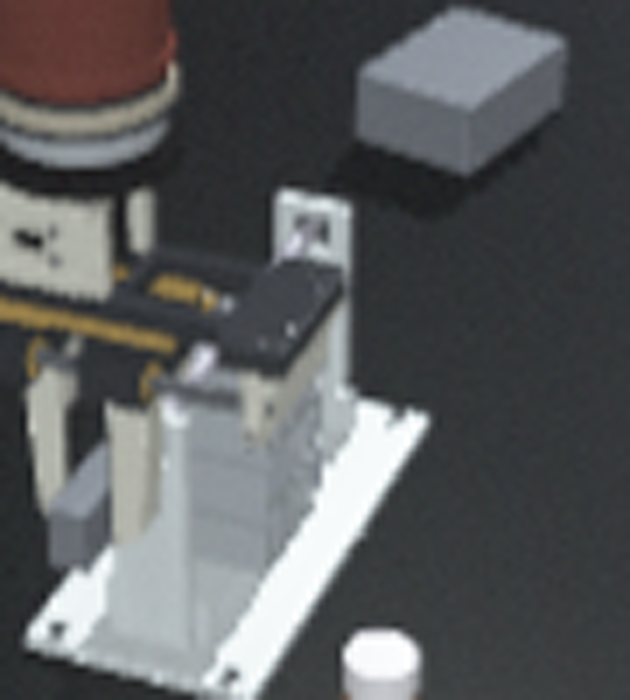

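View pics/t24.png

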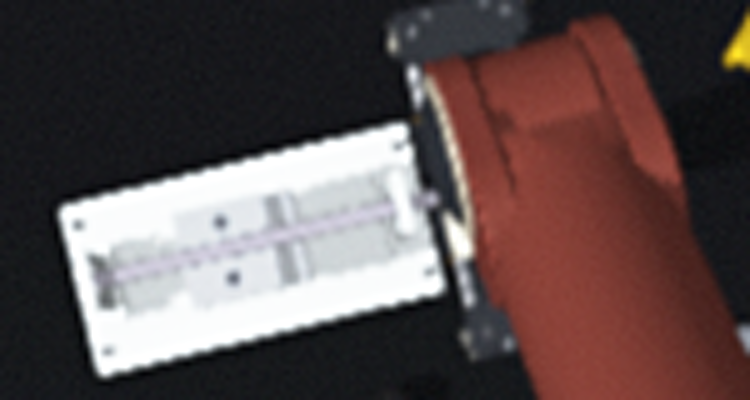

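servo_tool(increments=[{"claw":0.1,"x":-0.0013,"y":0.005,"z":0,"rx":0,"ry":0,"rz":0},{"claw":0.1,"x":-0.0027,"y":0.01,"z":0,"rx":0,"ry":0,"rz":0},{"claw":0.1,"x":-0.004,"y":0.0145,"z":0,"rx":0,"ry":0,"rz":0},{"claw":0.1,"x":-0.0051,"y":0.0185,"z":0,"rx":0,"ry":0,"rz":0},{"claw":0.1,"x":-0.0051,"y":0.0185,"z":0,"rx":0,"ry":0,"rz":0},{"claw":0.1,"x":-0.0051,"y":0.0185,"z":0,"rx":0,"ry":0,"rz":0}])

```text
t: 45.92
tool_pos: [0.6007, -0.07, 0.1118]
eef_rot: [-180.0, 0.0, 105.5]
force: [-0.7, -0.1, -2.0]
gripper_width: 0.018
```

```bash
python3 look.py scene s25.png 130 230 220 310 7;python3 look.py top t25.png 140 220 200 350 5; python3 rod.py
```

```text
{'t': np.float64(45.975), 'tool_pos': array([ 0.6007, -0.0701,  0.1117]), 'eef_rot': array([-179.9922,    0.0143,  105.4518]), 'force': array([-0.0285,  0.5958, -2.7017]), 'gripper_width': np.float64(0.0178), 'q': array([ 22.4932,  41.7633, -30.108 ,  96.2832,  26.2399,  49.1371,
        -3.3204])}
{'t': np.float64(46.025), 'tool_pos': array([ 0.6006, -0.0702,  0.1117]), 'eef_rot': array([-179.9901,    0.0119,  105.4464]), 'force': array([ 0.7416, -0.0479, -1.4997]), 'gripper_width': np.float64(0.0179), 'q': array([ 22.4969,  41.7643, -30.1075,  96.2825,  26.2369,  49.1388,
        -3.3195])}
TCP local [-0.0007 -0.1229  0.1117]
top 609 tip y 0.11730011373797737 at g+.05 [ -2.2031 -72.9261 109.3065] at g+.24 [ -1.4708 117.0739 115.6055]
scene 162 tip y 0.10036042725653174 at g+.05 [ 11.1939 -72.9261  83.0449] at g+.24 [ -1.6332 117.0739 126.9943]
```

View pics/s25.png

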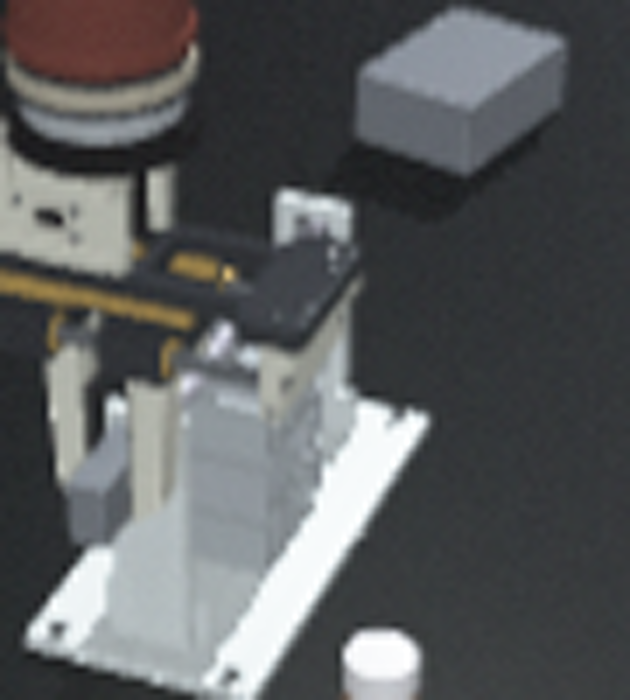

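View pics/t25.png

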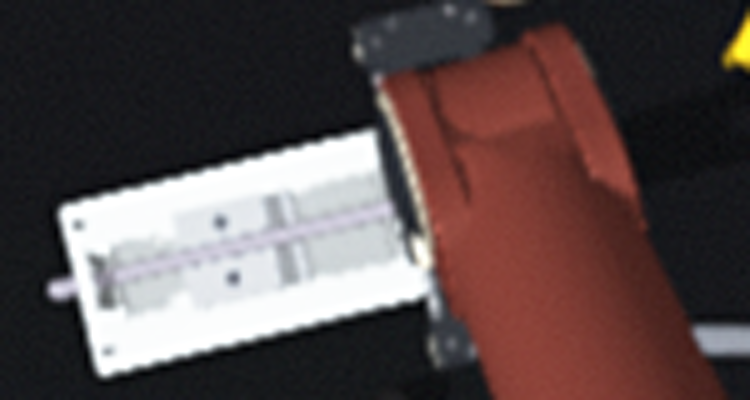

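servo_tool(increments=[{"claw":0.1,"x":-0.0008,"y":0.0029,"z":-0.001,"rx":0,"ry":0,"rz":0},{"claw":0.1,"x":-0.0008,"y":0.0029,"z":-0.002,"rx":0,"ry":0,"rz":0},{"claw":0.1,"x":-0.0008,"y":0.0029,"z":-0.003,"rx":0,"ry":0,"rz":0},{"claw":0.1,"x":-0.0008,"y":0.0029,"z":-0.003,"rx":0,"ry":0,"rz":0}])

```text
t: 46.52
tool_pos: [0.5998, -0.067, 0.1086]
eef_rot: [-180.0, -0.0, 105.5]
force: [-0.6, -0.4, -2.5]
gripper_width: 0.0178
```

Not yet resting; lower slightly more.

servo_tool(increments=[{"claw":0.1,"x":0,"y":0,"z":-0.001,"rx":0,"ry":0,"rz":0},{"claw":0.1,"x":0,"y":0,"z":-0.0015,"rx":0,"ry":0,"rz":0},{"claw":0.1,"x":0,"y":0,"z":-0.0015,"rx":0,"ry":0,"rz":0}])

```text
t: 46.9
tool_pos: [0.5999, -0.0669, 0.1074]
eef_rot: [-180.0, 0.0, 105.5]
force: [0.2, -0.3, -1.5]
gripper_width: 0.0177
```

servo_tool(increments=[{"claw":0.3,"x":0,"y":0,"z":0,"rx":0,"ry":0,"rz":0},{"claw":0.5,"x":0,"y":0,"z":0,"rx":0,"ry":0,"rz":0},{"claw":0.6,"x":0,"y":0,"z":0,"rx":0,"ry":0,"rz":0},{"claw":0.6,"x":0,"y":0,"z":0.01,"rx":0,"ry":0,"rz":0},{"claw":0.6,"x":0,"y":0,"z":0.04,"rx":0,"ry":0,"rz":0},{"claw":0.6,"x":0,"y":0,"z":0.09,"rx":0,"ry":0,"rz":0},{"claw":0.6,"x":0,"y":-0.02,"z":0.14,"rx":0,"ry":0,"rz":0},{"claw":0.6,"x":-0.03,"y":-0.06,"z":0.16,"rx":0,"ry":0,"rz":0},{"claw":0.6,"x":-0.06,"y":-0.11,"z":0.16,"rx":0,"ry":0,"rz":0},{"claw":0.6,"x":-0.08,"y":-0.16,"z":0.16,"rx":0,"ry":0,"rz":0},{"claw":0.6,"x":-0.08,"y":-0.16,"z":0.16,"rx":0,"ry":0,"rz":0}])

```text
t: 48.28
tool_pos: [0.5173, -0.2333, 0.2675]
eef_rot: [-179.9, 0.2, 104.9]
force: [-0.0, -0.4, -1.7]
gripper_width: 0.056
```

```bash
python3 look.py scene s26.png 130 250 190 340 5;python3 look.py top t26.png; python3 - <<'E'
from seg import *
C=np.array([.5685,.0485]);a=np.radians(15.5);R=np.array([[np.cos(a),-np.sin(a)],[np.sin(a),np.cos(a)]])
P=cloud(load('last_top.npz')).reshape(-1,3);L=np.c_[(P[:,:2]-C)@R,P[:,2]]
m=(abs(L[:,0])<.025)&(L[:,1]<-.1)&(L[:,1]>-.2)&(L[:,2]>.06)&(L[:,2]<.15);T=L[m];print('grip',len(T),T.min(0),T.max(0),np.median(T,0))
m=(abs(L[:,0])<.025)&(L[:,1]>.1)&(L[:,1]<.2)&(L[:,2]>.06);T=L[m];print('tip',len(T),T.min(0),T.max(0),np.median(T,0))
m=(abs(L[:,0])<.04)&(abs(L[:,1])<.08)&(L[:,2]>.103);T=L[m];v=cv2.fitLine((T*1000).astype(np.float32),cv2.DIST_HUBER,0,.01,.01).ravel();print('rod over stack',v)
m=(abs(L[:,0])<.05)&(abs(L[:,1])<.06)&(L[:,2]>.08)&(L[:,2]<.105);T=L[m];print('stack',T.min(0),T.max(0),np.median(T,0))
m=m&(L[:,0]>.01);print(np.median(L[m],0));m=(L[:,0]<-.01)&(abs(L[:,0])<.05)&(abs(L[:,1])<.06)&(L[:,2]>.08)&(L[:,2]<.105);print(np.median(L[m],0))
for n in('top','scene'):
    q=ctrl.grab_frame(n)
    for w in('rod_grip','rod_tip','reagent','beaker','pen','driver','tipbox','jar'):print(n,w,[(np.round(r['point'],3),round(r['conf'],2)) for r in ctrl.tip_of(w,q)][:2])
E
```

```text
{'t': np.float64(48.325), 'tool_pos': array([ 0.5188, -0.2294,  0.2678]), 'eef_rot': array([-179.9925,    0.0558,  105.1634]), 'force': array([1.115 , 1.1126, 0.0956]), 'gripper_width': np.float64(0.0557), 'q': array([ 43.9053,  29.1567, -35.2485,  91.7784,  18.1557,  64.8514,
        19.4602])}
{'t': np.float64(48.375), 'tool_pos': array([ 0.5198, -0.227 ,  0.2679]), 'eef_rot': array([179.9402,  -0.006 , 105.4052]), 'force': array([-0.4123,  0.5248, -0.0224]), 'gripper_width': np.float64(0.0556), 'q': array([ 43.7744,  29.1603, -35.3897,  91.7897,  18.1292,  64.839 ,
        19.4558])}
grip 114 [-0.0107 -0.1503  0.0962] [ 0.0076 -0.1001  0.1286] [-0.0024 -0.1248  0.1231]
tip 22 [-0.0059  0.1007  0.1188] [0.0034 0.1191 0.1273] [-0.0016  0.1095  0.1222]
rod over stack [  0.0013   0.9989   0.0461  -1.7226   1.25   117.6047]
stack [-0.032  -0.0311  0.08  ] [0.0282 0.0407 0.105 ] [-0.0069  0.0097  0.1006]
[0.0193 0.0101 0.1004]
[-0.0211  0.0094  0.1007]
top rod_grip [(array([ 0.605, -0.074,  0.108]), 0.56)]
top rod_tip [(array([0.536, 0.166, 0.118]), 0.58)]
top reagent [(array([ 0.763, -
[... 169 characters left out ...]
driver [(array([ 0.522, -0.277, -0.   ]), 0.57), (array([ 0.404, -0.006, -0.003]), 0.55)]
top tipbox [(array([ 0.419,  0.458, -0.001]), 0.65)]
top jar [(array([ 0.787,  0.158, -0.003]), 0.56)]
scene rod_grip [(array([ 0.598, -0.076,  0.113]), 0.84)]
scene rod_tip [(array([0.531, 0.163, 0.121]), 0.56), (array([0.567, 0.059, 0.055]), 0.39)]
scene reagent [(array([ 0.766, -0.111,  0.002]), 0.79)]
scene beaker [(array([ 0.689,  0.354, -0.001]), 0.59)]
scene pen [(array([ 0.518, -0.273, -0.004]), 0.7)]
scene driver [(array([ 0.407, -0.012, -0.   ]), 0.59)]
scene tipbox [(array([0.418, 0.451, 0.003]), 0.9), (array([ 0.689,  0.355, -0.002]), 0.5)]
scene jar [(array([ 0.786,  0.167, -0.   ]), 0.62)]
```

View pics/s26.png

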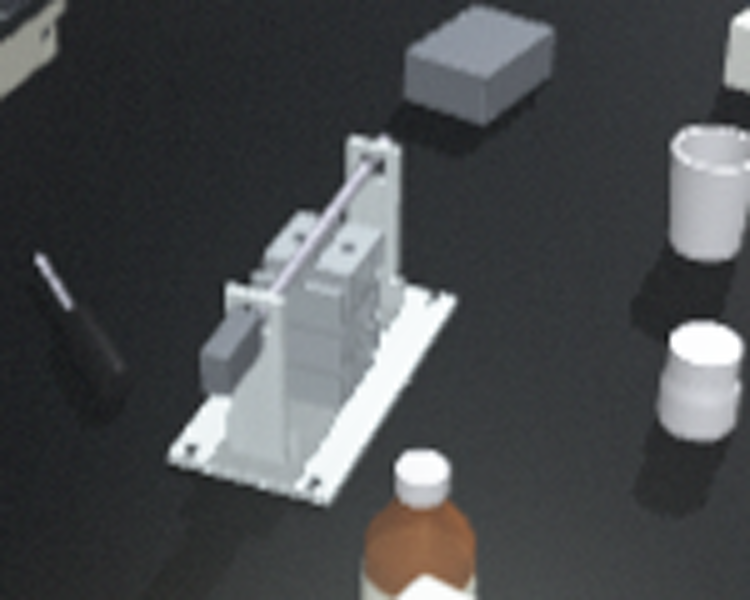

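View pics/t26.png

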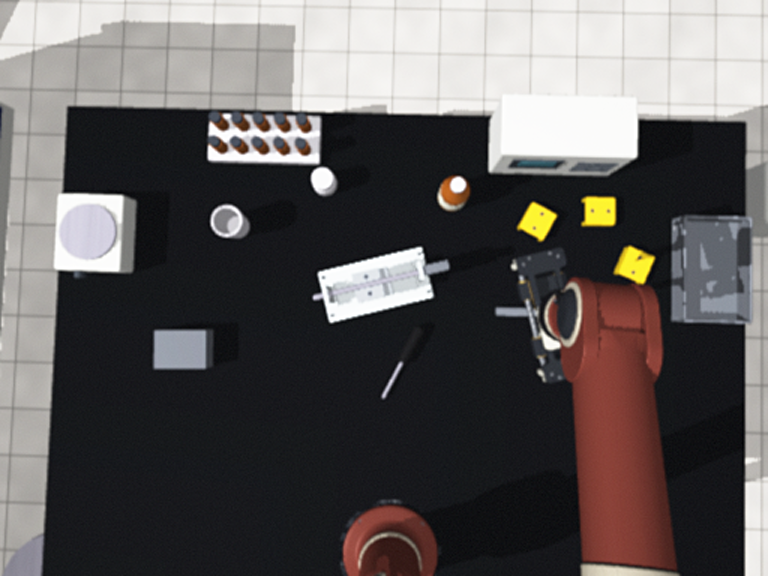

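```bash
python3 -c "
from station import ctrl
print(ctrl.job_done(), ctrl.get_state()['t'])"
```

```text
the job is handed in; nothing more can be done
the job is handed in; nothing more can be done
```

I stacked all six brackets (three open-up, three open-down) on the cradle in hooked pairs. The keeper rod is through both eyes, and I handed the job in at about 48.5 s of the 208 s allowed. No verdict was reported.

**Stack:** The last top-camera readings show the top web flat at about 0.101 m, which is right for three pairs. The brackets are square to the cradle within about 0.5°. The open-up brackets sit 3 to 7 mm to one side of the middle, and the open-down ones are offset by about 13 to 16 mm. I did not re-measure the lower layers once they were covered, but each looked right as it was placed.

**Rod:** The tip is at about y = +0.119 m in the cradle frame, roughly 20 mm past the far post, and the grip centre is at about y = −0.125 m. Because the rod balances outside the near post, it rests tilted about 2.6°, with the tip near z = 0.118 m and the grip within the allowed height.

**Deviations and checks:**
- **Grip on the open-up brackets:** I gripped them by the ends of the web instead of across their width, because the gripper body would have hit the posts when placing the lowest one. It held each time.
- **Rod knocked aside:** The rod was moved during the run, so I found it again before grasping it. I saw no sign of the grip slackening.
- **Other things on the bench:** The last readings put them within about 6 mm of their starting places. The networks also gave a few false reports for the pen and the driver, which the pictures did not bear out.

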